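Clamp a thin rigging strap in its holding fixture

TASK

Get the long thin steel strap ready for drilling: slide it along the riser until its end sticks out well past the yellow front edge, take hold of that end and lift the strap off. With the clamp still open, lower it flat between the pins of the blue fixture without dropping it and bring it right up against the red end stop, then swing the clamp fully shut over it and let go. Leave the other things where they are.

Things in the scene. Friction and masses are not known exactly. Their poses are not given: they have to be found in the camera images.
- strip_center (a point): Centre of the loose steel strap: flat bar 160 mm long (x), 36 mm wide (y), 3 mm thick (z), four holes, 0.1 to 0.2 kg, both ends and faces alike. Starts flat on the riser's top behind the front edge, roughly along the riser's x. Hard to grip on the flat; slides when pressed lightly from above with the fingertips and drawn along.
- riser_edge (a point): Middle of the upper front edge (yellow) of the fixed riser, a stand with a flat grey top 60 mm above the bench. x points from the edge back over the top, which spans x 0 to 200, y -125 to 125 mm. In front of the edge (negative x) is free air down to the bench. The edge faces roughly towards the robot.
- fixture: Fixed blue holding fixture; origin on the bench, x away from its open front end, z up. Block: x -85 to 30, y -55 to 55 mm, flat bed 50 mm above the bench. Four cone-tipped pins, 8 mm thick, 9 mm tall, on the bed at x -74 and 10, y -24 and 24 mm: 40 mm clear for the strap. Red end stop, 12 mm tall, 50 mm wide, face at x = 30 mm. A strap that is home sticks out 45 mm over the open front.
- nest_home (a point): Where the strap's centre is when it is home (flat on the bed, end touching the stop): fixture x -50 mm, y 0, 51.5 mm above the bench. Axes as the fixture's; the strap lies along x.
- clamp_pivot (a point): Upright axis of the swing clamp, at fixture x -30 mm, y 40 mm, 64 mm above the bench.
- clamp_knob (a point): Centre of the red upright round knob on the free end of the clamp's black arm: 16 mm across, 38 mm tall (top 110 mm above the bench), 80 mm from the pivot axis. It turns with the arm.
- clamp (a joint): Swing clamp angle: 0 = shut at its limit, arm square across the strap (along the fixture's -y, knob at fixture x -30, y -40 mm); grows anticlockwise from above as it opens (1.57 = arm along the fixture's +x), limit 2.4. Starts 1.4 to 2.1. Swings level with slight friction (1 N at the knob), stays where left. Its foot passes 2 mm above a seated strap and hits one not down on the bed.
- jar: Bystander: clear jar with a blue cap, 36 mm across, 50 mm tall, on the riser; origin at its underside.
- brass_strap: Bystander: short brass strap, 90 x 26 x 4 mm, on the riser: not the part wanted; origin at its underside.
- reel: Bystander: small plywood cable reel, 120 mm across, 64 mm tall; origin at its underside.
- tape: Bystander: roll of yellow tape, 90 mm across, 22 mm tall; origin at its underside.
- wrench: Bystander: steel wrench lying on the bench; origin at its underside (tool lies along its x).
- screwdriver: Bystander: screwdriver lying on the bench; origin at its underside (tool lies along its x).
- can: Bystander: spray can, 54 mm across, 150 mm tall; origin at its underside.

How it is judged (in metres and radians):
On the way, in this order (a step that is already met when the one before it is completed fails the run):
1. the strap lies flat on the riser with its end at least 30 mm past the front edge (x of strip_center in the frame of riser_edge between -0.02 and 0.05 m and z of strip_center in the frame of riser_edge between -0.003 and 0.006 m and angle between strip_center's own z axis and vertical below 0.06 rad), for 0.1 s.
2. the strap is lifted off the riser (height (world z) of strip_center above 0.085 m and contact force between strip and riser below 0.05 N and contact force between the fingers and strip above 0.2 N), for 0.1 s.
3. the strap lies flat between the pins against the end stop, the clamp still open (x of strip_center in the frame of nest_home between -0.004 and 0.004 m and y of strip_center in the frame of nest_home between -0.005 and 0.005 m and z of strip_center in the frame of nest_home between -0.003 and 0.0025 m and angle between strip_center's own z axis and vertical below 0.05 rad and angle between the x axis of strip_center and the x axis of fixture, either way round below 0.07 rad and value of joint clamp above 1 rad), for 0.2 s.
At the end, for the whole second after the job is handed in: The strap lies flat on the fixture's bed between the pins (within 5 mm sideways, 4 degrees), within 4 mm of touching the end stop, at rest, and the clamp is shut over it (within 0.12 rad of its limit) (x of strip_center in the frame of nest_home between -0.004 and 0.004 m and y of strip_center in the frame of nest_home between -0.005 and 0.005 m and z of strip_center in the frame of nest_home between -0.003 and 0.0025 m and angle between strip_center's own z axis and vertical below 0.05 rad and angle between the x axis of strip_center and the x axis of fixture, either way round below 0.07 rad and value of joint clamp below 0.12 rad and linear speed of strip below 0.02 m/s).
It fails at once if the strap falls or is put down on the bench or anything lower than the riser or fixture (height (world z) of strip_center below 0.038 m).
It fails at once if the strap is let go more than 25 mm above its place in the fixture (horizontal distance between strip_center and nest_home below 0.05 m and z of strip_center in the frame of nest_home above 0.025 m and contact force between the fingers and strip below 0.02 N).
It fails at once if a bystander is moved more than 30 mm (distance of any of jar, brass_strap, reel, tape, wrench, screwdriver, can from where it was at the start of the episode above 0.03 m).
It also fails if it takes over 67 s, if anything falls off the work surface, if the arm or the gripper's body presses on something with over 40 N, if the wrist force passes 120 N, or if a joint passes its speed limit or range.

ROBOT

A 7-joint arm with a two-finger parallel gripper is mounted at the origin on the work surface. World frame = base frame: x ahead of the robot, y to its left, z up, the work surface at z = 0. Lengths are in mm, angles in rad, forces in N, time in s.
With the tool pointing down it reaches from about 350 to 900 mm from the base axis. Payload 8.1 kg.
Tool frame: the origin (TCP) lies at the very end of the fingers, on their centre line; the grasp point (between the pads) lies 19 mm behind it; z points along the fingers, y is the direction in which the jaws open and shut (so a half turn about z gives the same grasp; the last joint's range is limited). The gripper opens to 85 mm and grips with 20 to 120 N. Pads are 22 mm wide; open, the fingers measure 114 mm over their backs; the gripper's body (76 mm by 85 mm) begins 54 mm behind the grasp point. The pads swing forward as they close: fully open they stand 13 mm farther back than shut.
Start: joints at [-1.233, 0.434, 0.025, 1.573, -0.012, 1.134, -0.075], TCP at [266.692, 565.258, 231.323] pointing down, gripper open.
Joint ranges: [-2.62, 2.62], [-0.44, 2.09], [-1.27, 1.32], [0.08, 2.57], [-1.32, 4.46], [0.12, 2], [-2.74, 2.74]. Speed limits (rad/s): [2.22, 2.22, 3.01, 3.01, 3.14, 3.14, 3.14].

INTERFACE

Orientations are given as [roll, pitch, yaw] about the fixed x, y, z axes, in that order (R = Rz(yaw) Ry(pitch) Rx(roll)).
In Python, from plant import sense, snapshot, sign_off, look_for, mark_of gives the robot as it stands.
- The arm moves only by the tool jog_arm, never from a script. Its argument "motion" is a list of rows, each an object of numbers: "tx", "ty", "tz": the shift along the tool's x, y, z in m; "wx", "wy", "wz": the turn, a rotation vector about the tool's x, y, z in rad; "fingers": the opening, from -1 (shut) to 1 (fully open). A call has 1 to 20 rows; each row shifts and turns the pose as measured when the row begins, along the tool's axes as they then stand; what a row does not reach is not made up. A row lasts 1/10 s, in which the tool goes at most 50 mm and 8.59 degrees, less where a joint would pass 70% of its speed; a pose out of reach is approached as far as the arm can. A call with a gripper value outside its range is refused whole. The fingers move at their own pace and stop on an object; the grip force is fixed at half the most. Time passes only in rows, so rows that do not move let the fingers close. It gives the time, the measured TCP pose, the force and the opening at its end, in the units of the state.
- sense(): the state, without advancing time (a new reading comes with each control period).
- snapshot(name): name is "scene" or "top"; returns a dict with "img" (420x560x3 uint8, blue, green, red), "vfov" (degrees; the focal length in pixels is half the picture's height over the tangent of half this angle, whatever the lens; pixels are square), "cx", "cy" (the principal point, pixels), "extrinsics" (4x4, takes a point from camera to world coordinates). Camera axes: x right, y down, z forward; pixel columns grow to the right and rows downward; lengths in mm; the calibration is good to about 2 mm. A picture is of the moment at which its call begins. There is no depth.
- sign_off(): hands the job in, once; it reports no verdict.
Trained networks look in the newest picture that a camera, given by its name, has taken for a name from the list of things; names that differ only in an ending like _2 or _b are one class to them, and where a whole thing is asked for, a point or a joint stands for the part that bears it (a point fixed in the world has none). Each returns a list of dicts, best first, with "confidence" (0 to 1); they miss things now and then, are a little off and sometimes report something else, mostly with a low value. They report only what shows in the picture. A call takes as long as a camera call.
- look_for(camera, target): "uv" ([column, row] in pixels, amid what is visible of it).
- mark_of(camera, target): "uv" ([column, row] in pixels: a listed point, or the origin of a listed thing).
The state is a dict: "t": time; "q": joint angles; "qd": joint speeds; "joint_efforts": joint torques, N m; "tool_pos": TCP position; "tool_rot": TCP orientation; "contact_force": force on the tool from outside, world axes, zero at the start; "wrist_torque": the same for the moment, N m; "opening": finger opening in mm.
Only numpy, scipy, OpenCV 4.12 (cv2) and the standard library are available. Lean on these libraries where they do the work, as an engineer would, in place of code of your own. Each camera call takes 0.05 s, during which the arm holds its last target.

## Working session

There is one attempt and no reset: what is moved stays moved. The work goes in short steps, Python scripts to look and compute and a tool call to move; the robot and the scene stay as the last step left them, time stands still between calls to the robot, and variables do not carry over. Pictures are saved under pics/ and viewed, and the job is handed in when it is done.

Besides the shell and the picture viewer there is one more tool, called after "Request:" by a JSON object that holds its "method" and its "body", one argument or row to a line. jog_arm: Moves the arm, as the interface text tells. Its arguments: {"type":"object","properties":{"motion":{"type":"array","items":{"type":"object","properties":{"tx":{"type":"number"},"ty":{"type":"number"},"tz":{"type":"number"},"wx":{"type":"number"},"wy":{"type":"number"},"wz":{"type":"number"},"fingers":{"type":"number"}}}}},"required":["motion"]}

```bash
ls; mkdir -p pics; python3 - <<'E'
from plant import *
import cv2
s=sense(); print(s)
for n in ("scene","top"):
    p=snapshot(n); cv2.imwrite(f"pics/{n}0.png",p["img"]); print(n,p["vfov"],p["cx"],p["cy"],p["extrinsics"])
    for t in ["strip_center","riser_edge","fixture","nest_home","clamp_pivot","clamp_knob","jar","brass_strap"]:
        try: print(t,[(d["uv"],d["confidence"]) for d in mark_of(n,t)[:2]])
        except Exception as e: print(t,e)
E
```

```text
pics
{'t': 0.0, 'q': array([-1.23260171,  0.43519251,  0.02495208,  1.57409736, -0.01160966,
        1.13401409, -0.07513126]), 'qd': array([-7.34665290e-04, -2.13950949e-05,  2.07515452e-04,  1.07601073e-03,
        8.87197432e-04, -1.46748517e-03,  4.38620350e-04]), 'joint_efforts': array([ 6.85318264e-05, -6.70455122e+01,  1.02482121e+00, -3.16225719e+01,
        1.55319372e-02,  1.21962087e-02,  3.62031199e-05]), 'tool_pos': array([266.4811076 , 564.7777346 , 230.54456131]), 'tool_rot': array([-3.14003121e+00,  1.24114874e-04,  2.70071192e+00]), 'contact_force': array([ 0.39453586, -0.69910366,  0.20253244]), 'wrist_torque': array([-0.0051291 ,  0.0032886 , -0.01351937]), 'opening': 85.45744123275429}
scene 47.71755695483457 281.5187473292193 213.91616496498807 [[-8.63202733e-01  4.15493728e-01 -2.86785642e-01  1.02712289e+03]
 [ 5.04853813e-01  7.12559207e-01 -4.87218641e-01  7.97563288e+02]
 [ 1.91546018e-03 -5.65353287e-01 -8.24846648e-01  1.40337172e+03]
 [ 0.00000000e+00  0.00000000e+00  0.00000000e+00  1.00000000e+00]]
strip_center []
riser_edge [([269.1, 154.1], 0.71)]
fix
[... 327 characters left out ...]
2805137 [[-7.94958751e-03 -9.88142917e-01  1.53330948e-01  3.21500114e+02]
 [-9.99940327e-01  9.00434468e-03  6.18574591e-03 -1.26764318e-01]
 [-7.49304571e-03 -1.53272624e-01 -9.88155533e-01  1.68677251e+03]
 [ 0.00000000e+00  0.00000000e+00  0.00000000e+00  1.00000000e+00]]
strip_center [([359.7, 209.0], 0.77), ([168.9, 285.0], 0.21)]
riser_edge [([359.1, 241.0], 0.89), ([360.8, 210.1], 0.66)]
fixture [([204.2, 220.0], 0.63), ([357.6, 240.2], 0.36)]
nest_home [([199.1, 229.5], 0.95), ([430.0, 210.5], 0.68)]
clamp_pivot [([190.6, 225.1], 0.75), ([319.9, 195.2], 0.69)]
clamp_knob [([186.1, 198.1], 0.68), ([359.5, 243.4], 0.3)]
jar [([321.8, 194.6], 0.43)]
brass_strap [([377.7, 196.4], 0.46)]
```

```bash
python3 - <<'E'
import cv2
a=cv2.imread("pics/top0.png"); cv2.imwrite("pics/top0z.png",cv2.resize(a[150:310,130:430],None,fx=2.66,fy=2.66,interpolation=cv2.INTER_CUBIC))
a=cv2.imread("pics/scene0.png"); cv2.imwrite("pics/scene0z.png",cv2.resize(a[100:320,150:430],None,fx=2.7,fy=2.7,interpolation=cv2.INTER_CUBIC))
E
```

```text
(no output)
```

View pics/top0.png

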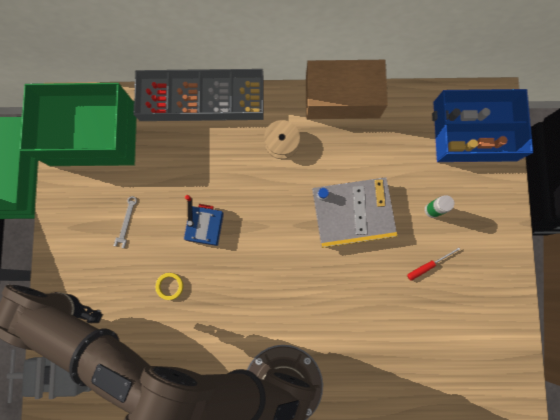

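View pics/top0z.png

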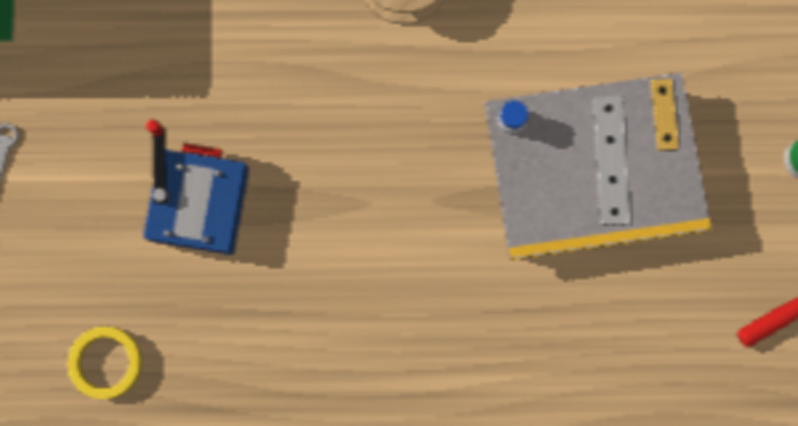

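View pics/scene0z.png

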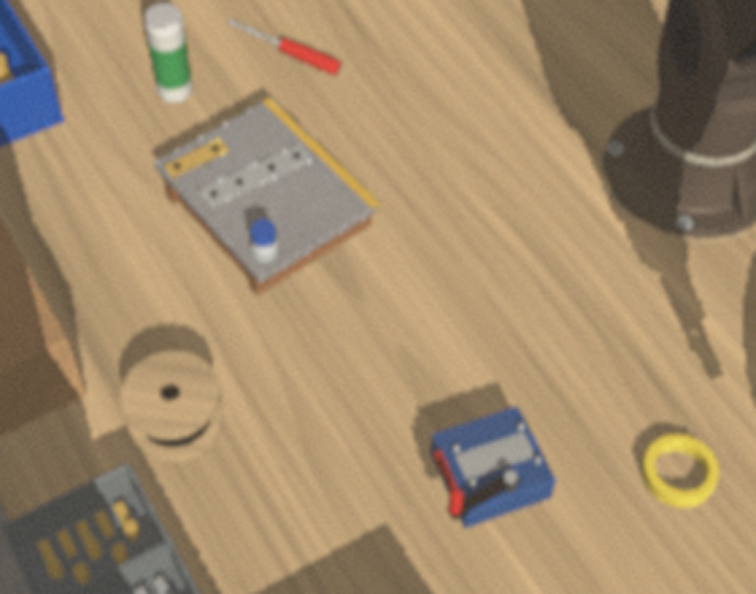

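The top view shows the riser on the right, with its yellow edge at about (359,241) and the strap at (360,210). The fixture is on the left at (204,220), with the clamp open and its knob at (188,198). Next I'll zoom in to get exact edges.

```bash
cat > h.py <<'E'
import numpy as np, cv2
from plant import *
def K(p):
    f=p["img"].shape[0]/2/np.tan(np.radians(p["vfov"])/2)
    return f
def bp(p,uv,z):
    uv=np.atleast_2d(np.array(uv,float)); f=K(p); E=np.array(p["extrinsics"])
    d=np.c_[(uv[:,0]-p["cx"])/f,(uv[:,1]-p["cy"])/f,np.ones(len(uv))]@E[:3,:3].T
    return E[:3,3]+d*((z-E[2,3])/d[:,2])[:,None]
def pj(p,X):
    X=np.atleast_2d(np.array(X,float)); E=np.array(p["extrinsics"]); f=K(p)
    c=(X-E[:3,3])@E[:3,:3]
    return np.c_[f*c[:,0]/c[:,2]+p["cx"],f*c[:,1]/c[:,2]+p["cy"]]
def crop(p,name,u0,v0,u1,v1,k,fn=None):
    a=cv2.resize(p["img"][v0:v1,u0:u1],None,fx=k,fy=k,interpolation=cv2.INTER_CUBIC)
    cv2.imwrite("pics/"+name,a)
def frame(x,y,yaw,P):
    P=np.atleast_2d(np.array(P,float)); c,s=np.cos(yaw),np.sin(yaw)
    return np.c_[x+c*P[:,0]-s*P[:,1],y+s*P[:,0]+c*P[:,1],P[:,2]]
E
python3 - <<'E'
from h import *
import pickle
ps={n:snapshot(n) for n in("scene","top")}
pickle.dump(ps,open("p0.pkl","wb"))
t=ps["top"]; s=ps["scene"]
crop(t,"tr.png",305,170,405,250,8); crop(t,"tf.png",170,185,240,255,8)
crop(s,"sr.png",200,130,295,210,8); crop(s,"sf.png",295,235,365,305,8)
# first estimates
z=lambda u,v:(130+u/2.66,150+v/2.66)
print(bp(t,[z(487,102),z(682,75),z(710,222),z(511,252)],60))
print(bp(t,[z(167,150),z(246,162),z(233,252),z(145,238)],50))
print(bp(t,[z(592,98),z(621,97),z(630,222),z(601,225)],63))
print(bp(s,np.array([[265,98],[376,206],[258,288],[155,160]])/2.7+[150,100],60))
E
```

```text
[[ 640.64848526 -106.65471106   60.        ]
 [ 672.80596153 -351.58978267   60.        ]
 [ 487.54329408 -378.39732384   60.        ]
 [ 452.66535723 -132.62390971   60.        ]]
[[585.11160006 294.82843613  50.        ]
 [568.99618728 195.55596808  50.        ]
 [456.41670297 210.63094391  50.        ]
 [474.74163658 320.1351546   50.        ]]
[[ 643.90976198 -237.56409318   63.        ]
 [ 644.83964595 -273.7635502    63.        ]
 [ 488.0946975  -279.46398552   63.        ]
 [ 484.70157908 -243.71338206   63.        ]]
[[ 487.90949248 -374.57720074   60.        ]
 [ 452.28344995 -124.59231689   60.        ]
 [ 652.3474743   -85.01232907   60.        ]
 [ 673.84519538 -347.81374063   60.        ]]
```

View pics/tr.png

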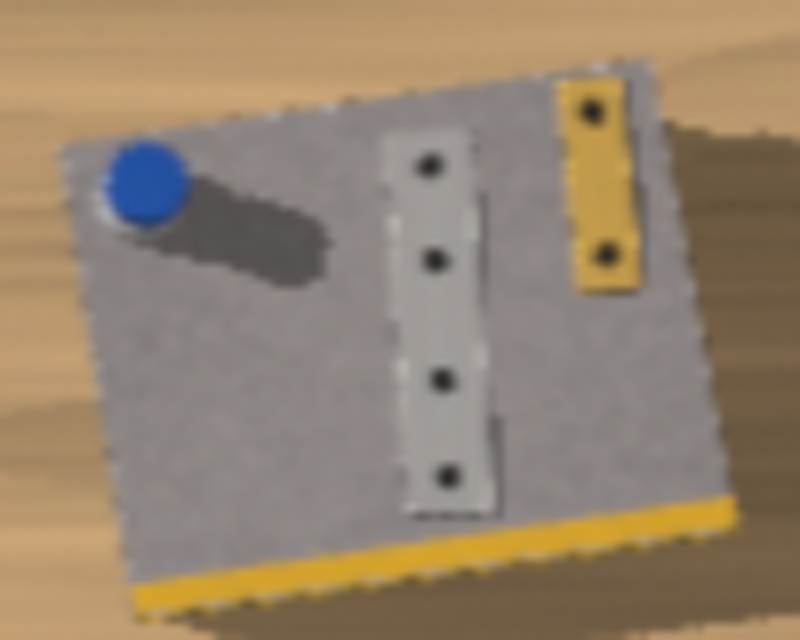

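View pics/tf.png

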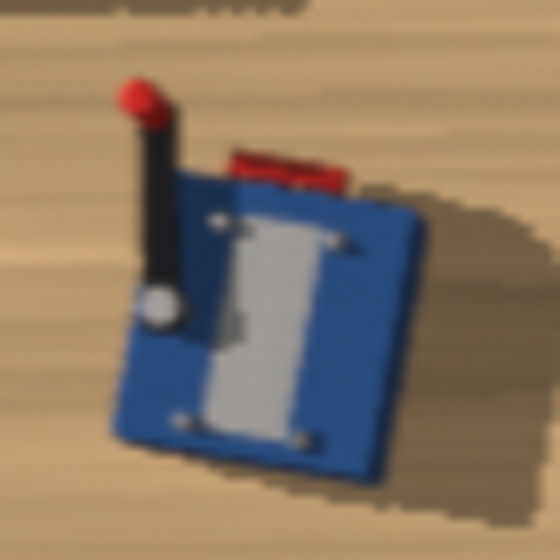

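View pics/sr.png

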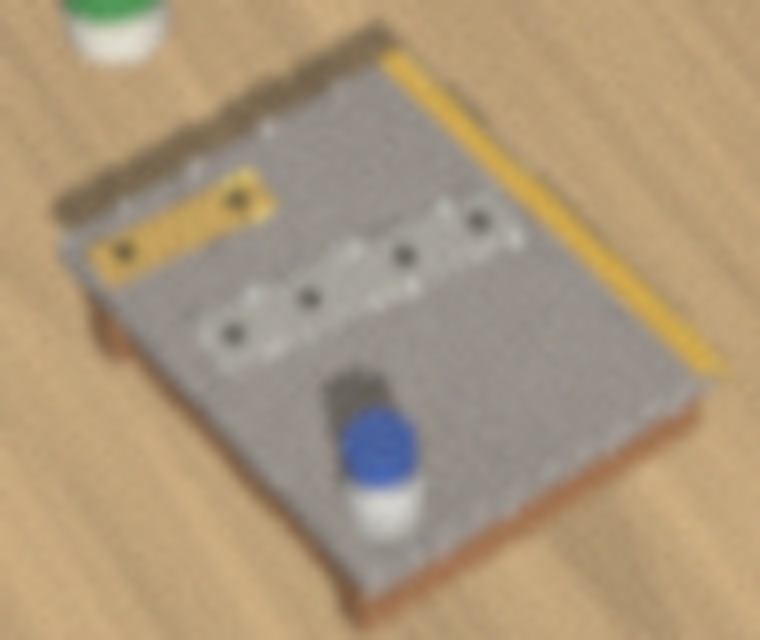

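View pics/sf.png

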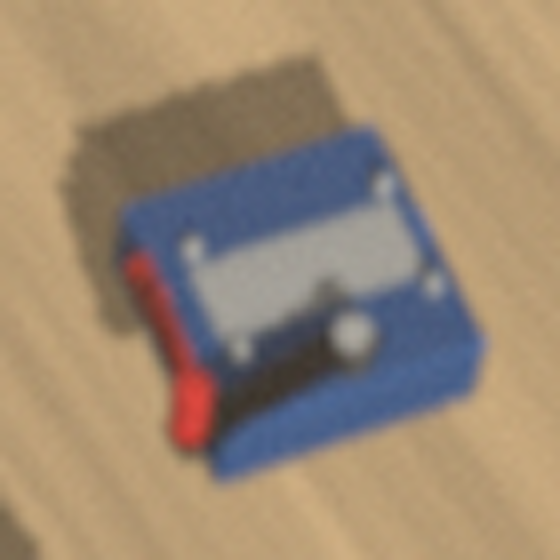

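```bash
cat > fit.py <<'E'
from h import *
import pickle
from scipy.optimize import least_squares
ps=pickle.load(open("p0.pkl","rb")); t=ps["top"]; s=ps["scene"]
un=lambda o,P:(np.array(P,float)+.5)/8-.5+np.array(o)
def fit(obs,x0):  # obs: list (cam, localpts, uv)
    def r(q): return np.concatenate([(pj(p,frame(q[0]*100,q[1]*100,q[2],L))-uv).ravel() for p,L,uv in obs])
    a=least_squares(r,x0,loss="soft_l1"); return a.x*[100,100,1],r(a.x).reshape(-1,2)
fx=[[10,24,57],[10,-24,57],[-74,24,57],[-74,-24,57]]
ot=(t,fx,un((170,185),[[220,222],[340,241],[185,421],[303,440]]))
os_=(s,fx,un((295,235),[[240,350],[193,248],[433,287],[385,185]]))
for o in ([ot],[os_],[ot,os_]):
    q,r=fit(o,[5.3,2.5,-.16]); print("fix",q.round(3),r.round(1).tolist())
piv=[[-30,40,64]]
rt=(t,[[200,125,60],[200,-125,60]],un((305,170),[[62,148],[655,62]]))
rs=(s,[[0,-125,60],[0,125,60],[200,125,60],[200,-125,60]],un((200,130),[[388,52],[722,368],[366,598],[66,248]]))
for o in ([rs],[rt,rs]):
    q,r=fit(o,[4.7,-2.5,.14]); print("riser",q.round(3),r.round(1).tolist())
# strap
ht=un((305,170),[[429,166],[435,260],[442,380],[448,477]]); hs=un((200,130),[[233,333],[309,297],[404,256],[479,221]])
for p,h in((t,ht),(s,hs)):
    X=bp(p,h,63); d=X[0]-X[3]; print("strap",X.mean(0).round(1),np.arctan2(d[1],d[0]).round(3),np.linalg.norm(d), X.round(0).tolist())
kt=un((170,185),[[137,100]]); ks=un((295,235),[[190,435]])
print("knob",bp(t,kt,110),bp(s,un((295,235),[[197,382]]),110), "pivtop", bp(t,un((170,185),[[161,306]]),75),bp(s,un((295,235),[[352,333]]),75))
E
python3 fit.py
```

```text
fix [ 5.50091e+02  2.55620e+02 -1.64000e-01] [[0.4, 0.0], [-0.4, -0.1], [0.2, 0.1], [-0.2, -0.0]]
fix [ 5.52136e+02  2.60564e+02 -1.84000e-01] [[-0.1, 0.0], [-0.0, 0.0], [0.2, -0.2], [0.0, 0.1]]
fix [ 5.50771e+02  2.58065e+02 -1.73000e-01] [[-0.3, -0.2], [-1.1, -0.3], [-0.7, -0.2], [-1.2, -0.2], [-0.1, -0.8], [-0.2, -0.7], [0.0, -1.2], [-0.3, -0.8]]
riser [ 4.66942e+02 -2.49586e+02  1.47000e-01] [[0.9, 0.2], [0.1, 0.1], [0.2, -0.7], [-2.2, 0.3]]
riser [ 4.63094e+02 -2.51491e+02  1.33000e-01] [[-0.9, -0.9], [-0.9, -0.6], [1.9, -0.7], [0.4, -0.4], [0.0, -1.8], [-1.5, -1.1]]
strap [ 567.3 -257.6   63. ] 0.027 129.73318533640133 [[632.0, -256.0, 63.0], [592.0, -257.0, 63.0], [542.0, -258.0, 63.0], [502.0, -259.0, 63.0]]
strap [ 567.6 -255.6   63. ] 0.02 129.3982179711049 [[632.0, -254.0, 63.0], [592.0, -256.0, 63.0], [543.0, -256.0, 63.0], [503.0, -257.0, 63.0]]
knob [[606.07487289 304.24055305 110.        ]] [[605.46087707 305.80671674 110.        ]] pivtop [[526.83149065 299.44869451  75.        ]] [[530.51647187 305.21945195  75.        ]]
```

Request:
{"method": "jog_arm", "body": {
  "motion": [
    {"wz":-0.115,"fingers":-1},
    {"wz":-0.115,"fingers":-1},
    {"wz":-0.115,"fingers":-1},
    {"wz":-0.115,"fingers":-1},
    {"tx":0,"ty":-0.04,"fingers":-1},
    {"tx":-0.01,"ty":-0.04,"fingers":-1}
  ]
}}

```text
validation failed for argument at $.mo...
```

Request:
{"method": "jog_arm", "body": {
  "motion": [
    {"tx":0.0,"ty":0.0,"tz":0.0,"wx":0.0,"wy":0.0,"wz":-0.115,"fingers":-1.0},
    {"tx":0.0,"ty":0.0,"tz":0.0,"wx":0.0,"wy":0.0,"wz":-0.115,"fingers":-1.0},
    {"tx":0.0,"ty":0.0,"tz":0.0,"wx":0.0,"wy":0.0,"wz":-0.115,"fingers":-1.0},
    {"tx":0.0,"ty":0.0,"tz":0.0,"wx":0.0,"wy":0.0,"wz":-0.115,"fingers":-1.0},
    {"tx":0.0,"ty":-0.04,"tz":0.0,"wx":0.0,"wy":0.0,"wz":0.0,"fingers":-1.0},
    {"tx":0.0,"ty":-0.04,"tz":0.0,"wx":0.0,"wy":0.0,"wz":0.0,"fingers":-1.0}
  ]
}}

```text
t: 1.6
tool_pos: [268.0, 488.1, 230.2]
tool_rot: [3.139, -0.001, -3.098]
contact_force: [1.5, -0.4, 1.4]
opening: 0.0
```

Request:
{"method": "jog_arm", "body": {
  "motion": [
    {"tx":-0.015,"ty":-0.042,"tz":0.0,"wx":0.0,"wy":0.0,"wz":0.02,"fingers":-1.0},
    {"tx":-0.015,"ty":-0.042,"tz":0.0,"wx":0.0,"wy":0.0,"wz":0.0,"fingers":-1.0},
    {"tx":-0.015,"ty":-0.042,"tz":0.0,"wx":0.0,"wy":0.0,"wz":0.0,"fingers":-1.0},
    {"tx":-0.015,"ty":-0.042,"tz":0.0,"wx":0.0,"wy":0.0,"wz":0.0,"fingers":-1.0},
    {"tx":-0.015,"ty":-0.042,"tz":0.0,"wx":0.0,"wy":0.0,"wz":0.0,"fingers":-1.0},
    {"tx":-0.015,"ty":-0.042,"tz":0.0,"wx":0.0,"wy":0.0,"wz":0.0,"fingers":-1.0},
    {"tx":-0.015,"ty":-0.042,"tz":0.0,"wx":0.0,"wy":0.0,"wz":0.0,"fingers":-1.0},
    {"tx":-0.015,"ty":-0.042,"tz":0.0,"wx":0.0,"wy":0.0,"wz":0.0,"fingers":-1.0},
    {"tx":-0.015,"ty":-0.042,"tz":0.0,"wx":0.0,"wy":0.0,"wz":0.0,"fingers":-1.0},
    {"tx":-0.015,"ty":-0.042,"tz":0.0,"wx":0.0,"wy":0.0,"wz":0.0,"fingers":-1.0},
    {"tx":-0.015,"ty":-0.042,"tz":0.0,"wx":0.0,"wy":0.0,"wz":0.0,"fingers":-1.0},
    {"tx":-0.015,"ty":-0.042,"tz":0.0,"wx":0.0,"wy":0.0,"wz":0.0,"fingers":-1.0},
    {"tx":-0.015,"ty":-0.042,"tz":0.0,"wx":0.0,"wy":0.0,"wz":0.0,"fingers":-1.0},
    {"tx":-0.015,"ty":-0.042,"tz":0.0,"wx":0.0,"wy":0.0,"wz":0.0,"fingers":-1.0},
    {"tx":-0.015,"ty":-0.042,"tz":0.0,"wx":0.0,"wy":0.0,"wz":0.0,"fingers":-1.0}
  ]
}}

```text
t: 3.1
tool_pos: [515.6, -159.6, 231.3]
tool_rot: [3.134, 0.009, -3.111]
contact_force: [0.3, 0.6, 0.6]
opening: -0.2
```

Request:
{"method": "jog_arm", "body": {
  "motion": [
    {"tx":-0.018,"ty":-0.033,"tz":0.03,"wx":0.008,"wy":0.009,"wz":0.007,"fingers":-1.0},
    {"tx":-0.018,"ty":-0.033,"tz":0.04,"wx":0.0,"wy":0.0,"wz":0.0,"fingers":-1.0},
    {"tx":-0.018,"ty":-0.033,"tz":0.04,"wx":0.0,"wy":0.0,"wz":0.0,"fingers":-1.0},
    {"tx":0.0,"ty":0.0,"tz":0.01,"wx":0.0,"wy":0.0,"wz":0.0,"fingers":-1.0}
  ]
}}

```text
t: 3.5
tool_pos: [572.9, -261.3, 119.3]
tool_rot: [-3.136, 0.009, -3.124]
contact_force: [-0.7, 0.3, 0.2]
opening: 0.1
```

```bash
python3 - <<'E'
from h import *
s=sense(); print(s['tool_pos'],s['tool_rot'],s['contact_force'],s['q'])
p=snapshot("scene"); crop(p,"s1.png",180,110,320,220,5)
E
```

```text
[ 572.85245062 -261.3487373   119.25937798] [-3.13565422  0.00858488 -3.12439146] [-0.69931823  0.26033356  0.20407578] [ 0.09472693  0.55902733  0.36752003  1.71905395 -0.24367433  0.89829988
  2.1498665 ]
```

View pics/s1.png

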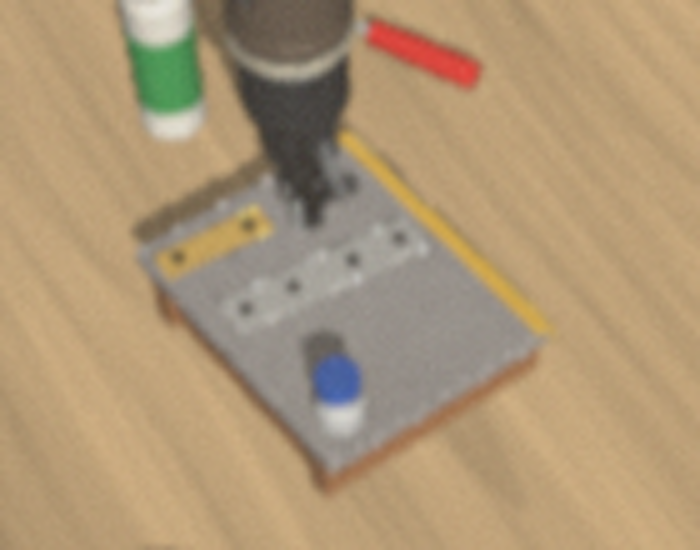

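```bash
python3 - <<'E'
from h import *
import pickle
ps=pickle.load(open("p0.pkl","rb"))
for n in ps: print(n,pj(ps[n],[[572.9,-261.3,119.3],[567,-256.6,63]]))
E
```

```text
scene [[241.1618731  153.4201417 ]
 [244.21333563 163.87742334]]
top [[363.17617705 205.17599205]
 [359.05554291 209.6848237 ]]
```

Request:
{"method": "jog_arm", "body": {
  "motion": [
    {"tx":0.005,"ty":0.0045,"tz":0.02,"wx":-0.006,"wy":0.009,"wz":0.0,"fingers":-1.0},
    {"tx":0.0,"ty":0.0,"tz":0.02,"wx":0.0,"wy":0.0,"wz":0.0,"fingers":-1.0},
    {"tx":0.0,"ty":0.0,"tz":0.01,"wx":0.0,"wy":0.0,"wz":0.0,"fingers":-1.0},
    {"tx":0.0,"ty":0.0,"tz":0.0,"wx":0.0,"wy":0.0,"wz":0.0,"fingers":-1.0}
  ]
}}

```text
t: 3.95
tool_pos: [568.1, -251.3, 70.2]
tool_rot: [3.138, 0.001, -3.121]
contact_force: [-0.5, -0.6, 0.2]
opening: 0.4
```

Request:
{"method": "jog_arm", "body": {
  "motion": [
    {"tx":0.0,"ty":-0.005,"tz":0.002,"wx":0.002,"wy":0.0,"wz":0.0,"fingers":-1.0},
    {"tx":0.0,"ty":0.0,"tz":0.003,"wx":0.0,"wy":0.0,"wz":0.0,"fingers":-1.0},
    {"tx":0.0,"ty":0.0,"tz":0.002,"wx":0.0,"wy":0.0,"wz":0.0,"fingers":-1.0}
  ]
}}

```text
t: 4.25
tool_pos: [570.2, -256.2, 66.3]
tool_rot: [3.141, 0.005, -3.119]
contact_force: [0.2, -0.9, 0.5]
opening: -0.3
```

Request:
{"method": "jog_arm", "body": {
  "motion": [
    {"tx":0.0,"ty":0.0,"tz":0.002,"wx":0.0,"wy":0.004,"wz":0.0,"fingers":-1.0},
    {"tx":0.0,"ty":0.0,"tz":0.002,"wx":0.0,"wy":0.0,"wz":0.0,"fingers":-1.0}
  ]
}}

```text
t: 4.45
tool_pos: [570.8, -256.4, 63.1]
tool_rot: [3.141, 0.003, -3.119]
contact_force: [-2.9, 2.0, 18.9]
opening: 0.3
```

Request:
{"method": "jog_arm", "body": {
  "motion": [
    {"tx":0.005,"ty":0.0,"tz":0.0005,"wx":0.0,"wy":0.0,"wz":0.0,"fingers":-1.0},
    {"tx":0.005,"ty":0.0,"tz":0.0005,"wx":0.0,"wy":0.0,"wz":0.0,"fingers":-1.0}
  ]
}}

```text
t: 4.65
tool_pos: [563.0, -256.9, 63.2]
tool_rot: [-3.14, 0.007, -3.118]
contact_force: [1.3, 0.5, 4.4]
opening: 0.2
```

```bash
python3 - <<'E'
from h import *
s=sense(); print(s['tool_pos'],s['tool_rot'],s['contact_force'])
p=snapshot("scene"); crop(p,"s2.png",180,110,320,220,5)
E
```

```text
[ 562.9850351  -256.93692054   63.23971007] [-3.14047685  0.00674348 -3.11842796] [1.34017544 0.5429177  4.38797646]
```

View pics/s2.png

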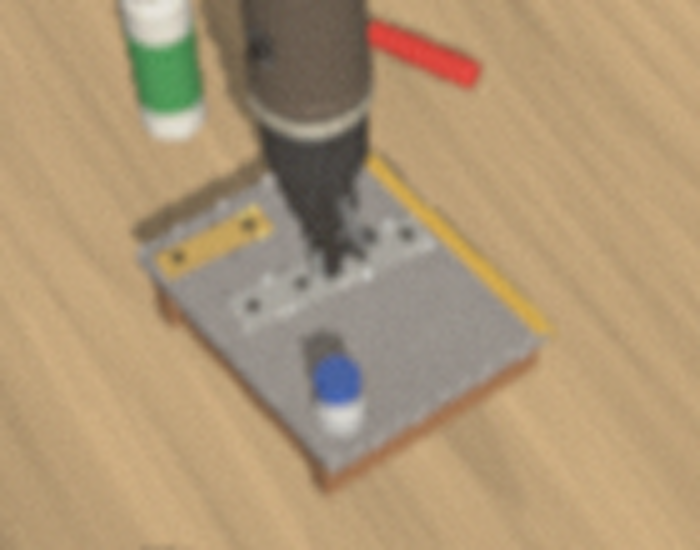

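Request:
{"method": "jog_arm", "body": {
  "motion": [
    {"tx":0.006,"ty":0.0,"tz":0.0008,"wx":0.0,"wy":0.004,"wz":0.0,"fingers":-1.0},
    {"tx":0.006,"ty":0.0,"tz":0.0008,"wx":0.0,"wy":0.002,"wz":0.0,"fingers":-1.0},
    {"tx":0.006,"ty":0.0,"tz":0.0008,"wx":0.0,"wy":0.001,"wz":0.0,"fingers":-1.0},
    {"tx":0.006,"ty":0.0,"tz":0.0008,"wx":0.0,"wy":0.001,"wz":0.0,"fingers":-1.0},
    {"tx":0.006,"ty":0.0,"tz":0.0008,"wx":0.0,"wy":0.001,"wz":0.0,"fingers":-1.0}
  ]
}}

```text
t: 5.2
tool_pos: [537.2, -259.3, 63.2]
tool_rot: [-3.136, 0.01, -3.118]
contact_force: [3.0, 0.2, 7.3]
opening: -0.1
```

```bash
python3 - <<'E'
from h import *
s=sense(); print(s['tool_pos'],s['tool_rot'],s['contact_force'])
p=snapshot("scene"); crop(p,"s3.png",180,110,320,220,5)
E
```

```text
[ 537.19857376 -259.31356111   63.19786432] [-3.13636853  0.00969753 -3.11776534] [2.98236024 0.20248255 7.33267889]
```

View pics/s3.png

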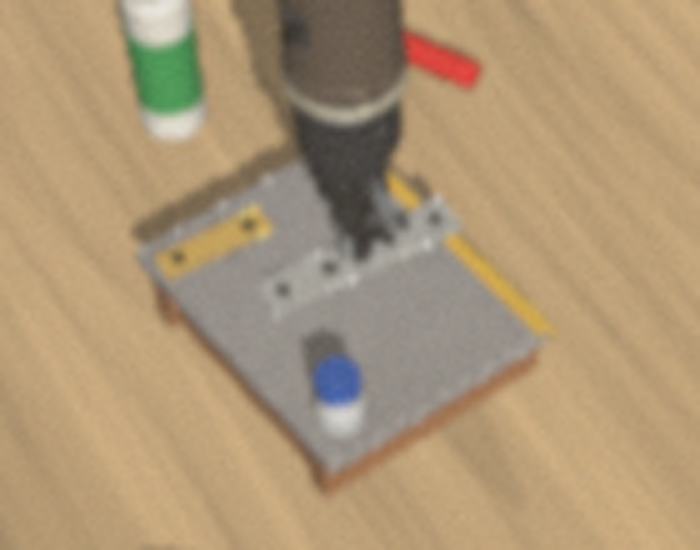

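Request:
{"method": "jog_arm", "body": {
  "motion": [
    {"tx":0.006,"ty":0.0,"tz":0.0008,"wx":-0.003,"wy":0.006,"wz":0.0,"fingers":-1.0},
    {"tx":0.006,"ty":0.0,"tz":0.0008,"wx":0.0,"wy":0.003,"wz":0.0,"fingers":-1.0},
    {"tx":0.006,"ty":0.0,"tz":0.0008,"wx":0.0,"wy":0.001,"wz":0.0,"fingers":-1.0},
    {"tx":0.006,"ty":0.0,"tz":0.0008,"wx":0.0,"wy":0.001,"wz":0.0,"fingers":-1.0},
    {"tx":0.006,"ty":0.0,"tz":0.0008,"wx":0.0,"wy":0.001,"wz":0.0,"fingers":-1.0},
    {"tx":0.006,"ty":0.0,"tz":0.0008,"wx":0.0,"wy":0.001,"wz":0.0,"fingers":-1.0}
  ]
}}

```text
t: 5.85
tool_pos: [506.2, -262.5, 63.2]
tool_rot: [-3.134, 0.011, -3.117]
contact_force: [2.4, 0.5, 7.2]
opening: -0.2
```

```bash
python3 - <<'E'
from h import *
s=sense(); print(s['tool_pos'],s['tool_rot'],s['contact_force'])
p=snapshot("scene"); crop(p,"s4.png",180,110,320,220,5)
E
```

```text
[ 506.15165165 -262.45424248   63.15630264] [-3.13416688  0.01099609 -3.11709468] [2.41383985 0.501423   7.19840482]
```

View pics/s4.png

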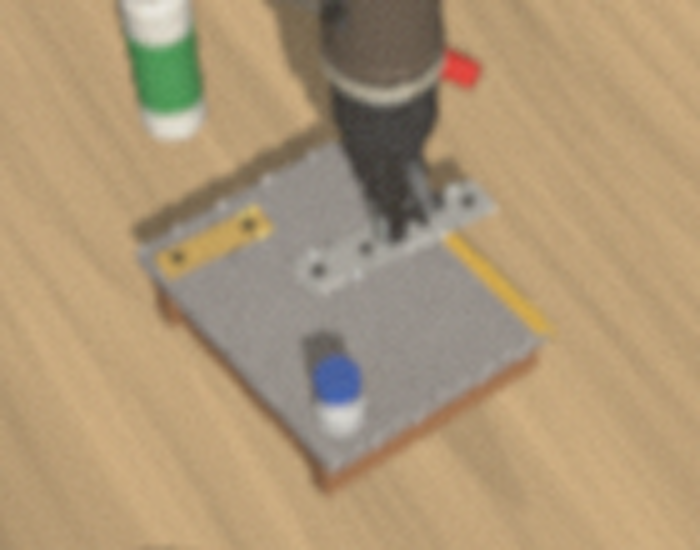

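Request:
{"method": "jog_arm", "body": {
  "motion": [
    {"tx":0.006,"ty":0.0,"tz":0.0008,"wx":-0.003,"wy":0.006,"wz":0.0,"fingers":-1.0},
    {"tx":0.004,"ty":0.0,"tz":0.0008,"wx":0.0,"wy":0.003,"wz":0.0,"fingers":-1.0},
    {"tx":0.0,"ty":0.0,"tz":0.0,"wx":0.0,"wy":0.0,"wz":0.0,"fingers":-1.0},
    {"tx":0.0,"ty":0.0,"tz":-0.005,"wx":0.0,"wy":0.0,"wz":0.0,"fingers":-1.0},
    {"tx":0.0,"ty":0.0,"tz":-0.03,"wx":0.0,"wy":0.0,"wz":0.0,"fingers":-1.0},
    {"tx":0.01,"ty":0.03,"tz":-0.04,"wx":0.0,"wy":0.0,"wz":0.0,"fingers":1.0},
    {"tx":0.04,"ty":0.04,"tz":0.0,"wx":0.0,"wy":0.0,"wz":0.0,"fingers":1.0},
    {"tx":0.04,"ty":0.04,"tz":0.0,"wx":0.0,"wy":0.0,"wz":0.0,"fingers":1.0},
    {"tx":0.02,"ty":0.03,"tz":0.0,"wx":0.0,"wy":0.0,"wz":0.0,"fingers":1.0}
  ]
}}

```text
t: 6.8
tool_pos: [385.6, -131.9, 138.1]
tool_rot: [-3.134, 0.002, -3.124]
contact_force: [0.4, 1.5, 0.1]
opening: 58.1
```

```bash
python3 - <<'E'
from h import *
s=sense(); print(s['tool_pos'],s['tool_rot'],s['contact_force'])
p=snapshot("scene"); crop(p,"s5.png",210,120,310,200,8)
t=snapshot("top"); crop(t,"t5.png",305,170,405,250,8)
import pickle; pickle.dump({"scene":p,"top":t},open("p5.pkl","wb"))
E
```

```text
[ 385.59553558 -131.8609406   138.07618981] [-3.13437697e+00  2.36796156e-03 -3.12367435e+00] [0.38608751 1.53401082 0.13610722]
```

View pics/s5.png

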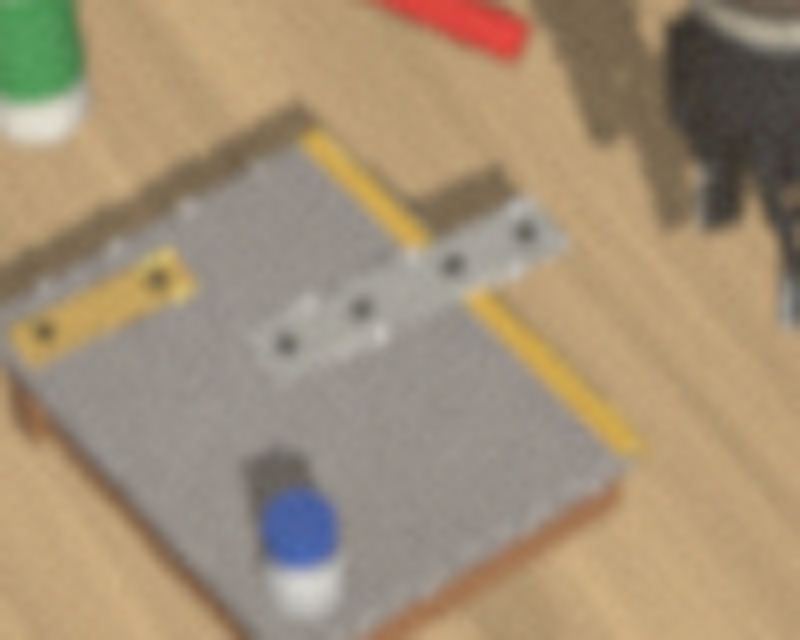

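View pics/t5.png

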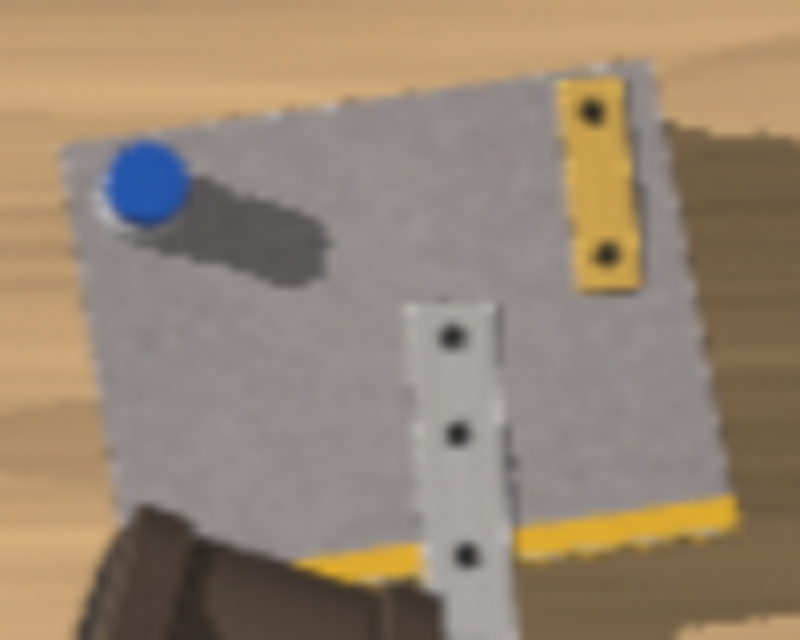

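```bash
python3 - <<'E'
from h import *
import pickle
ps=pickle.load(open("p5.pkl","rb")); un=lambda o,P:(np.array(P,float)+.5)/8-.5+np.array(o)
X=bp(ps["scene"],un((210,120),[[287,343],[361,308],[453,264],[527,232]]),63); d=X[0]-X[3]
print(X.round(1),X.mean(0),np.arctan2(d[1],d[0]))
X=bp(ps["top"],un((305,170),[[453,336],[457,433],[466,556]]),63); d=X[0]-X[2]
print(X.round(1),np.arctan2(d[1],d[0]))
E
```

```text
[[ 559.8 -260.5   63. ]
 [ 520.1 -262.    63. ]
 [ 469.8 -264.2   63. ]
 [ 429.8 -264.2   63. ]] [ 494.9012482  -262.72897511   63.        ] 0.028424562126040893
[[ 560.7 -263.4   63. ]
 [ 520.4 -263.7   63. ]
 [ 469.8 -265.7   63. ]] 0.024874018569279708
```

Request:
{"method": "jog_arm", "body": {
  "motion": [
    {"tx":-0.011,"ty":-0.034,"tz":0.01,"wx":-0.005,"wy":0.002,"wz":-0.008,"fingers":1.0},
    {"tx":-0.011,"ty":-0.034,"tz":0.01,"wx":0.0,"wy":0.0,"wz":0.0,"fingers":1.0},
    {"tx":-0.011,"ty":-0.034,"tz":0.0,"wx":0.0,"wy":0.0,"wz":0.0,"fingers":1.0},
    {"tx":-0.011,"ty":-0.03,"tz":0.0,"wx":0.0,"wy":0.0,"wz":0.0,"fingers":1.0},
    {"tx":0.0,"ty":0.0,"tz":0.0,"wx":0.0,"wy":0.0,"wz":0.0,"fingers":1.0},
    {"tx":0.0,"ty":0.0,"tz":0.0,"wx":0.0,"wy":0.0,"wz":0.0,"fingers":1.0}
  ]
}}

```text
t: 7.5
tool_pos: [434.3, -264.5, 117.3]
tool_rot: [3.141, -0.002, -3.105]
contact_force: [0.1, 0.1, -0.9]
opening: 85.3
```

Request:
{"method": "jog_arm", "body": {
  "motion": [
    {"tx":0.002,"ty":-0.001,"tz":0.02,"wx":0.0,"wy":-0.002,"wz":0.011,"fingers":1.0},
    {"tx":0.0,"ty":0.0,"tz":0.02,"wx":0.0,"wy":0.0,"wz":0.0,"fingers":1.0},
    {"tx":0.0,"ty":0.0,"tz":0.0,"wx":0.0,"wy":0.0,"wz":0.0,"fingers":1.0}
  ]
}}

```text
t: 7.8
tool_pos: [432.1, -264.2, 76.7]
tool_rot: [3.14, -0.0, -3.115]
contact_force: [0.2, -0.5, 0.2]
opening: 85.4
```

```bash
python3 - <<'E'
from h import *
s=sense(); print(s['tool_pos'],s['tool_rot'],s['contact_force'])
p=snapshot("scene"); crop(p,"s6.png",210,110,310,190,8)
E
```

```text
[ 432.05208117 -264.21577496   76.71459399] [ 3.14045035e+00 -1.81524272e-04 -3.11516130e+00] [ 0.21545671 -0.48940746  0.17815911]
```

View pics/s6.png

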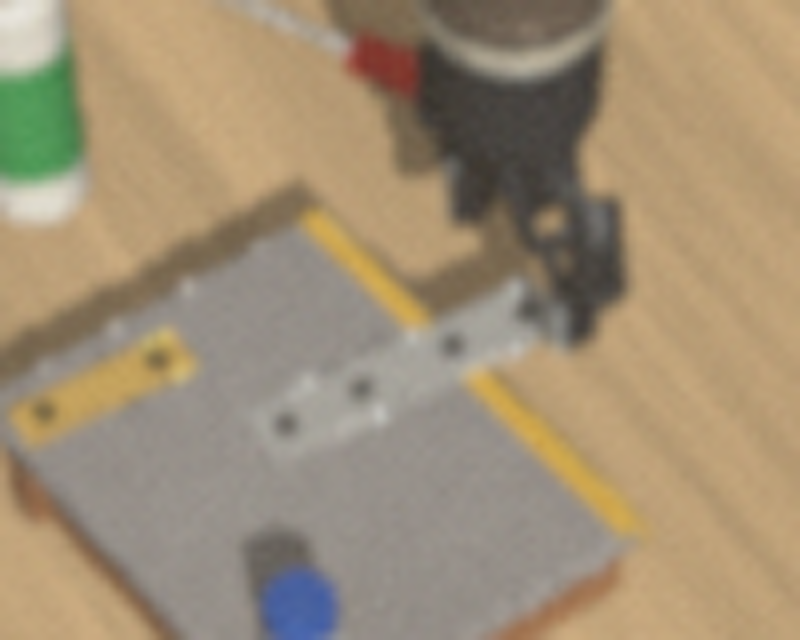

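Request:
{"method": "jog_arm", "body": {
  "motion": [
    {"tx":0.0,"ty":-0.001,"tz":0.015,"wx":0.0,"wy":0.0,"wz":0.0,"fingers":1.0},
    {"tx":0.0,"ty":0.0,"tz":0.015,"wx":0.0,"wy":0.0,"wz":0.0,"fingers":1.0},
    {"tx":0.0,"ty":0.0,"tz":0.003,"wx":0.0,"wy":0.0,"wz":0.0,"fingers":1.0},
    {"tx":0.0,"ty":0.0,"tz":0.0,"wx":0.0,"wy":0.0,"wz":0.0,"fingers":1.0}
  ]
}}

```text
t: 8.25
tool_pos: [434.4, -264.5, 47.8]
tool_rot: [3.141, 0.004, -3.113]
contact_force: [-0.1, -0.1, -0.8]
opening: 85.2
```

Request:
{"method": "jog_arm", "body": {
  "motion": [
    {"tx":0.002,"ty":-0.0005,"tz":0.004,"wx":0.0,"wy":0.004,"wz":0.0,"fingers":1.0},
    {"tx":0.0,"ty":0.0,"tz":0.0,"wx":0.0,"wy":0.0,"wz":0.0,"fingers":0.2},
    {"tx":0.0,"ty":0.0,"tz":0.0,"wx":0.0,"wy":0.0,"wz":0.0,"fingers":-0.1},
    {"tx":0.0,"ty":0.0,"tz":0.0,"wx":0.0,"wy":0.0,"wz":0.0,"fingers":-0.3},
    {"tx":0.0,"ty":0.0,"tz":0.0,"wx":0.0,"wy":0.0,"wz":0.0,"fingers":-1.0},
    {"tx":0.0,"ty":0.0,"tz":0.0,"wx":0.0,"wy":0.0,"wz":0.0,"fingers":-1.0},
    {"tx":0.0,"ty":0.0,"tz":0.0,"wx":0.0,"wy":0.0,"wz":0.0,"fingers":-1.0}
  ]
}}

```text
t: 8.95
tool_pos: [433.7, -265.4, 46.7]
tool_rot: [-3.141, 0.004, -3.112]
contact_force: [-0.4, -0.6, -0.3]
opening: 33.4
```

```bash
python3 - <<'E'
from h import *
s=sense(); print(s['tool_pos'],s['tool_rot'],s['contact_force'],s['opening'])
p=snapshot("scene"); crop(p,"s7.png",210,110,310,190,8)
E
```

```text
[ 433.7000317  -265.36245842   46.68004986] [-3.14055529  0.00358994 -3.11207275] [-0.42297384 -0.55076882 -0.29895323] 33.44500071094104
```

View pics/s7.png

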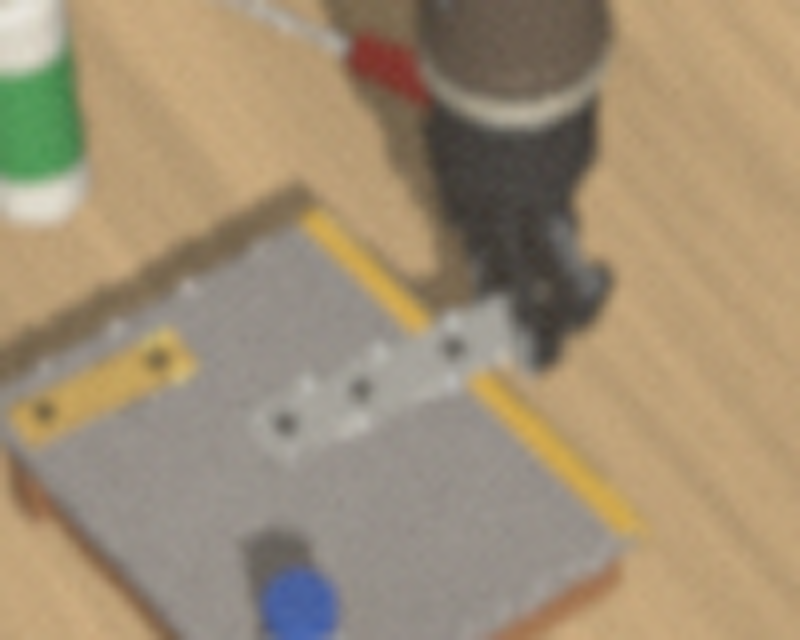

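Request:
{"method": "jog_arm", "body": {
  "motion": [
    {"tx":0.0,"ty":0.0,"tz":0.0,"wx":0.0,"wy":0.0,"wz":0.0,"fingers":-1.0},
    {"tx":0.0,"ty":0.0,"tz":0.0,"wx":0.0,"wy":0.0,"wz":0.0,"fingers":-1.0},
    {"tx":0.0,"ty":0.0,"tz":-0.006,"wx":0.0,"wy":0.0,"wz":0.0,"fingers":-1.0},
    {"tx":0.0,"ty":0.0,"tz":-0.01,"wx":0.0,"wy":0.0,"wz":0.0,"fingers":-1.0}
  ]
}}

```text
t: 9.4
tool_pos: [432.5, -264.8, 62.2]
tool_rot: [3.141, 0.001, -3.112]
contact_force: [-0.8, -0.4, -0.7]
opening: 33.8
```

```bash
python3 - <<'E'
from h import *
s=sense(); print(s['tool_pos'],s['tool_rot'],s['contact_force'],s['wrist_torque'],s['opening'])
p=snapshot("scene"); crop(p,"s8.png",210,110,310,190,8)
E
```

```text
[ 432.48185191 -264.80308908   62.17816385] [ 3.14135973e+00  5.65712425e-04 -3.11213380e+00] [-0.80711787 -0.36998102 -0.67903437] [ 0.02783283  0.05074182 -0.00883199] 33.75545623890772
```

View pics/s8.png

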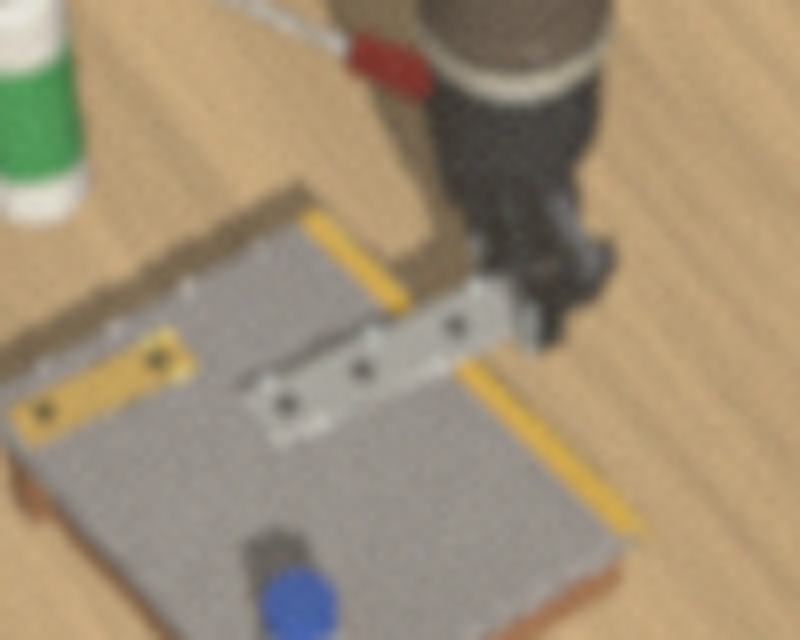

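Request:
{"method": "jog_arm", "body": {
  "motion": [
    {"tx":0.0,"ty":0.0,"tz":-0.02,"wx":0.0,"wy":0.0,"wz":0.0,"fingers":-1.0},
    {"tx":0.0,"ty":0.0,"tz":-0.03,"wx":0.0,"wy":0.0,"wz":0.0,"fingers":-1.0},
    {"tx":0.0,"ty":0.01,"tz":-0.02,"wx":0.0,"wy":0.0,"wz":0.0,"fingers":-1.0},
    {"tx":0.0,"ty":0.02,"tz":0.0,"wx":0.0,"wy":0.0,"wz":0.0,"fingers":-1.0},
    {"tx":0.0,"ty":0.03,"tz":0.0,"wx":0.0,"wy":0.0,"wz":0.0,"fingers":-1.0},
    {"tx":-0.002,"ty":0.035,"tz":0.0,"wx":0.0,"wy":0.0,"wz":0.0,"fingers":-1.0},
    {"tx":-0.002,"ty":0.035,"tz":0.0,"wx":0.0,"wy":0.0,"wz":0.0,"fingers":-1.0},
    {"tx":-0.002,"ty":0.035,"tz":0.0,"wx":0.0,"wy":0.0,"wz":0.0,"fingers":-1.0},
    {"tx":-0.002,"ty":0.035,"tz":0.0,"wx":0.0,"wy":0.0,"wz":0.0,"fingers":-1.0}
  ]
}}

```text
t: 10.35
tool_pos: [436.5, -65.2, 141.5]
tool_rot: [-3.137, 0.01, -3.124]
contact_force: [0.5, -0.4, -2.3]
opening: 33.1
```

```bash
python3 - <<'E'
from h import *
s=sense(); print(s['tool_pos'],s['tool_rot'],s['contact_force'],s['opening'])
p=snapshot("scene"); crop(p,"s9.png",210,110,350,250,4)
E
```

```text
[436.45164238 -65.20978228 141.5373712 ] [-3.13675251  0.01031974 -3.12402407] [ 0.46025197 -0.388593   -2.28622897] 33.12867570602381
```

View pics/s9.png

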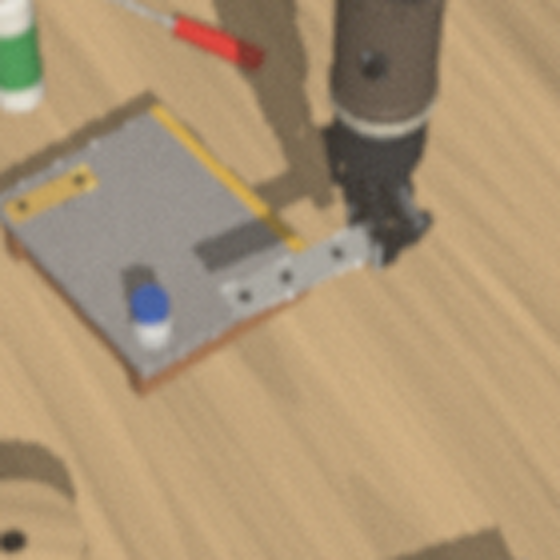

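Request:
{"method": "jog_arm", "body": {
  "motion": [
    {"tx":0.0,"ty":0.035,"tz":0.0,"wx":-0.004,"wy":0.008,"wz":0.0,"fingers":-1.0},
    {"tx":0.0,"ty":0.035,"tz":0.0,"wx":0.0,"wy":0.002,"wz":0.0,"fingers":-1.0},
    {"tx":0.0,"ty":0.035,"tz":0.0,"wx":0.0,"wy":0.0,"wz":0.0,"fingers":-1.0},
    {"tx":0.0,"ty":0.035,"tz":0.0,"wx":0.0,"wy":0.0,"wz":0.0,"fingers":-1.0},
    {"tx":0.0,"ty":0.035,"tz":0.0,"wx":0.0,"wy":0.0,"wz":0.03,"fingers":-1.0},
    {"tx":0.002,"ty":0.035,"tz":0.0,"wx":0.0,"wy":0.0,"wz":0.03,"fingers":-1.0},
    {"tx":0.003,"ty":0.035,"tz":0.0,"wx":0.0,"wy":0.0,"wz":0.03,"fingers":-1.0},
    {"tx":0.004,"ty":0.03,"tz":0.0,"wx":0.0,"wy":0.0,"wz":0.03,"fingers":-1.0},
    {"tx":0.004,"ty":0.03,"tz":0.0,"wx":0.0,"wy":0.0,"wz":0.03,"fingers":-1.0},
    {"tx":0.004,"ty":0.02,"tz":0.0,"wx":0.0,"wy":0.0,"wz":0.03,"fingers":-1.0},
    {"tx":0.0,"ty":0.01,"tz":0.0,"wx":0.0,"wy":0.0,"wz":0.01,"fingers":-1.0},
    {"tx":0.0,"ty":0.0,"tz":0.0,"wx":0.0,"wy":0.0,"wz":0.0,"fingers":-1.0}
  ]
}}

```text
t: 11.6
tool_pos: [426.5, 291.2, 147.5]
tool_rot: [3.135, 0.006, 2.97]
contact_force: [-0.3, -0.5, -2.1]
opening: 33.7
```

```bash
python3 - <<'E'
from h import *
import pickle
s=sense(); print(s['tool_pos'],s['tool_rot'],s['contact_force'],s['opening'])
p=snapshot("scene"); crop(p,"s10.png",290,220,370,310,8)
t=snapshot("top"); crop(t,"t10.png",160,185,250,265,8)
pickle.dump({"scene":p,"top":t,"s":s},open("p10.pkl","wb"))
E
```

```text
[426.51663363 291.16348957 147.50772465] [3.1348579  0.00550831 2.97029752] [-0.26849513 -0.47201263 -2.14851378] 33.70361727454885
```

View pics/s10.png

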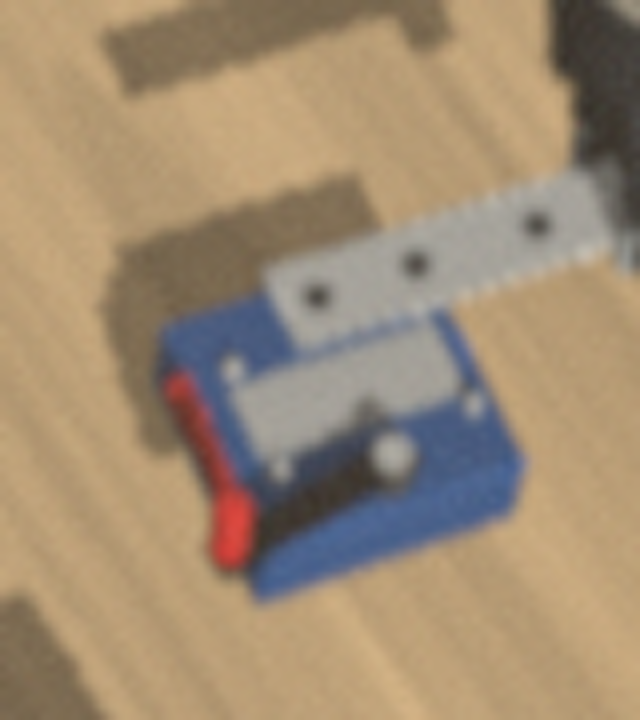

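View pics/t10.png

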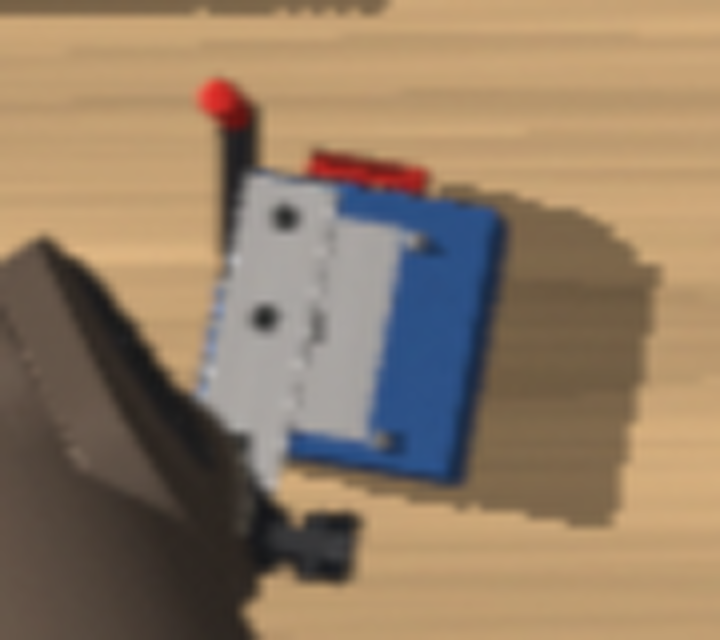

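```bash
cat > fit2.py <<'E'
from h import *
import pickle,sys
from scipy.optimize import least_squares
def fitpose(obs,x0):
    def r(q): return np.concatenate([(pj(p,frame(q[0]*100,q[1]*100,q[2],L))-uv).ravel() for p,L,uv in obs])
    a=least_squares(r,x0,loss="soft_l1"); return a.x*[100,100,1],r(a.x).reshape(-1,2)
un=lambda o,P:(np.array(P,float)+.5)/8-.5+np.array(o)
E
python3 - <<'E'
from fit2 import *
d=pickle.load(open("p10.pkl","rb")); t=d["top"];s=d["scene"]
z=164
print("s",fitpose([(s,[[65,0,z],[25,0,z],[-25,0,z]],un((290,220),[[316,296],[416,265],[537,224]]))],[4.9,2.8,-.17]))
print("t",fitpose([(t,[[65,0,z],[25,0,z]],un((160,185),[[285,217],[263,318]]))],[4.9,2.8,-.17]))
E
```

```text
s (array([ 4.87283784e+02,  2.81826922e+02, -1.79576949e-01]), array([[ 0.14149109,  0.0122521 ],
       [-0.08516903, -0.1029995 ],
       [-0.05649417,  0.09530768]]))
t (array([ 4.86270989e+02,  2.79180709e+02, -1.95950306e-01]), array([[-0.00235879,  0.01253169],
       [ 0.00235215, -0.01243231]]))
```

Request:
{"method": "jog_arm", "body": {
  "motion": [
    {"tx":-0.005,"ty":-0.006,"tz":0.01,"wx":0.006,"wy":0.005,"wz":0.0,"fingers":-1.0},
    {"tx":-0.004,"ty":-0.005,"tz":0.02,"wx":0.0,"wy":0.0,"wz":0.0,"fingers":-1.0},
    {"tx":0.0,"ty":0.0,"tz":0.025,"wx":0.0,"wy":0.0,"wz":0.0,"fingers":-1.0},
    {"tx":0.0,"ty":0.0,"tz":0.018,"wx":0.0,"wy":0.0,"wz":0.0,"fingers":-1.0},
    {"tx":0.0,"ty":0.0,"tz":0.008,"wx":0.0,"wy":0.0,"wz":0.0,"fingers":-1.0},
    {"tx":0.0,"ty":0.0,"tz":0.0,"wx":0.0,"wy":0.0,"wz":0.0,"fingers":-1.0}
  ]
}}

```text
t: 12.3
tool_pos: [437.0, 264.8, 62.4]
tool_rot: [-3.137, 0.001, 2.959]
contact_force: [-0.4, 0.4, -1.6]
opening: 33.3
```

```bash
python3 - <<'E'
from h import *
import pickle
s=sense(); print(s['tool_pos'],s['tool_rot'],s['contact_force'],s['opening'])
p=snapshot("scene"); crop(p,"s11.png",290,220,370,310,8)
t=snapshot("top"); crop(t,"t11.png",160,185,250,265,8)
pickle.dump({"scene":p,"top":t,"s":s},open("p11.pkl","wb"))
E
```

```text
[437.00553439 264.81918502  62.38449208] [-3.13688824e+00  5.25364809e-04  2.95855818e+00] [-0.38844655  0.38526966 -1.62184346] 33.32588311573606
```

View pics/s11.png

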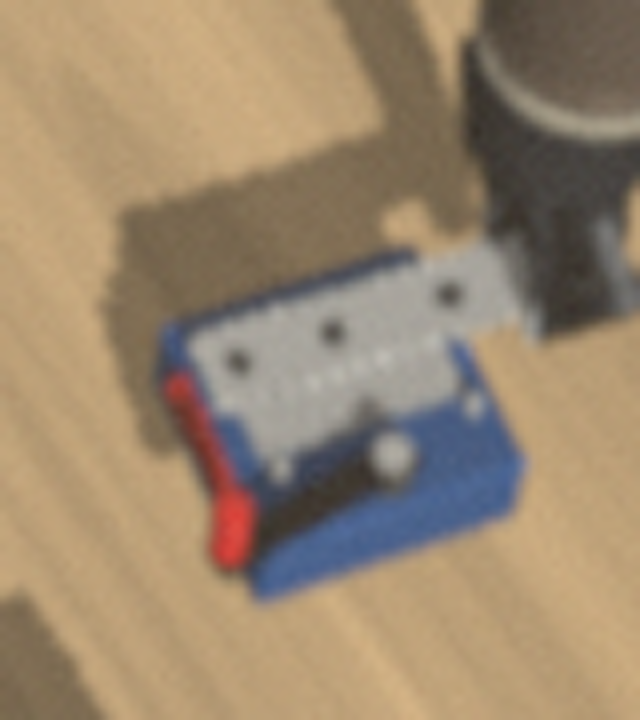

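View pics/t11.png

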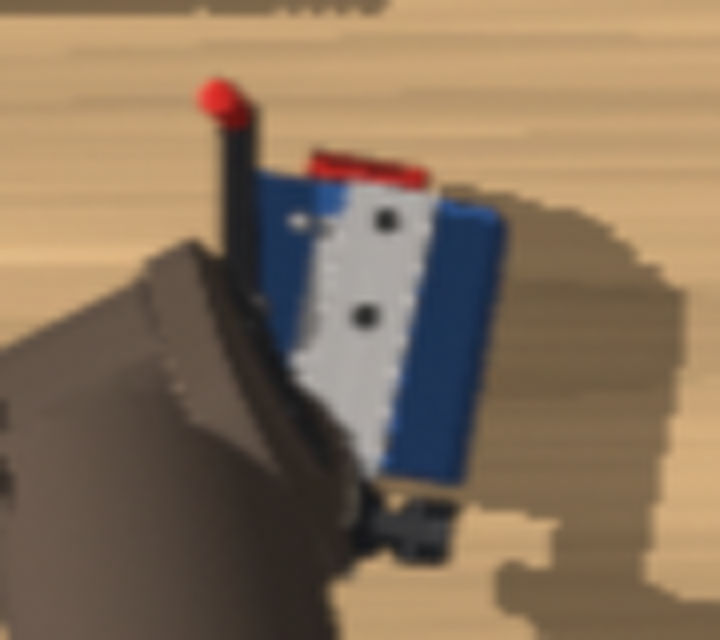

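```bash
python3 - <<'E'
from fit2 import *
d=pickle.load(open("p11.pkl","rb")); t=d["top"];s=d["scene"]
z=78.7
print("s",fitpose([(s,[[65,0,z],[25,0,z],[-25,0,z]],un((290,220),[[237,362],[333,332],[450,293]]))],[4.9,2.8,-.17]))
print("t",fitpose([(t,[[65,0,z],[25,0,z]],un((160,185),[[387,220],[366,317]]))],[4.9,2.8,-.17]))
T=d["s"]["tool_pos"];y=d["s"]["tool_rot"][2]-np.pi
print("kin",T[0]+61.5*np.cos(y),T[1]+61.5*np.sin(y),y)
# fixture block corners, scene & top (bed z=50)
L=[[30,55,50],[30,-55,50],[-85,-55,50],[-85,55,50]]
uv0=un((290,220),[[258,600],[162,330],[410,255],[522,462]])
print(pj(s,frame(551.5,258.3,-.172,L+[[30,55,0],[-85,55,0]])),uv0)
print(fitpose([(s,L[1:],un((290,220),[[162,330],[410,255],[522,462]]))],[5.5,2.6,-.17]))
print(fitpose([(t,[L[1],L[2]],un((160,185),[[507,208],[465,484]]))],[5.5,2.6,-.17]))
tt=pickle.load(open("p0.pkl","rb"))["top"]
print(fitpose([(tt,L,un((170,185),[[178,168],[428,208],[385,484],[113,433]]))],[5.5,2.6,-.17]))
E
```

```text
s (array([ 4.97444464e+02,  2.54941481e+02, -1.85021744e-01]), array([[ 0.2641864 , -0.06387099],
       [-0.04338615, -0.07541085],
       [-0.21991927,  0.15141114]]))
t (array([ 4.97206209e+02,  2.52582964e+02, -1.98817061e-01]), array([[-0.01876518,  0.09867279],
       [ 0.01871485, -0.09792478]]))
kin 497.47823241963164 253.6253120244811 -0.18303447643922421
[[322.20181467 289.09784738]
 [308.79301109 260.00796389]
 [341.15426618 249.28164774]
 [355.61169543 277.51303431]
 [321.06925446 295.88083918]
 [353.60381602 284.50477971]] [[321.8125 294.5625]
 [309.8125 260.8125]
 [340.8125 251.4375]
 [354.8125 277.3125]]
(array([ 5.53498832e+02,  2.60517860e+02, -1.70775106e-01]), array([[-1.19220177,  0.00562961],
       [ 0.18872361, -1.40405214],
       [ 0.69432233,  0.99836462]]))
(array([ 5.47676207e+02,  2.52771464e+02, -1.40927360e-01]), array([[-0.01832345,  0.14060978],
       [ 0.01820396, -0.13758134]]))
(array([ 5.49741358e+02,  2.51269767e+02, -1.81924943e-01]), array([[-0.53673392, -0.36690211],
       [ 0.56205546,  0.24057908],
       [-0.67808355, -0.25289891],
       [ 0.64921098,  0.37886677]]))
```

```bash
cat > ov.py <<'E'
from fit2 import *
def overlay(p,q,name,o,w,h,k,bias=(0,0)):
    u0,v0=o; a=cv2.resize(p["img"][v0:v0+h,u0:u0+w],None,fx=k,fy=k,interpolation=cv2.INTER_LINEAR)
    def P(L): 
        uv=pj(p,frame(q[0],q[1],q[2],L)+np.array([bias[0],bias[1],0])); return ((uv-np.array(o)+.5)*k-.5).round().astype(int)
    def poly(L,c): cv2.polylines(a,[P(L).reshape(-1,1,2)],True,c,1)
    poly([[30,55,50],[30,-55,50],[-85,-55,50],[-85,55,50]],(0,255,0))
    for x in(10,-74):
        for y in(24,-24):
            for z,r,c in((50,4,(0,255,255)),(59,1,(255,0,255))):
                poly([[x+r*np.cos(b),y+r*np.sin(b),z] for b in np.linspace(0,6.28,12)],c)
    poly([[30,25,50],[30,-25,50],[30,-25,62],[30,25,62]],(255,255,0))
    cv2.imwrite("pics/"+name,a)
E
python3 - <<'E'
from ov import *
ps=pickle.load(open("p0.pkl","rb"))
overlay(ps["top"],(551,257.5,-.172),"ot.png",(178,190),50,60,10,(0,-1.2))
overlay(ps["scene"],(551,257.5,-.172),"os.png",(300,245),60,55,10,(0,1.2))
E
```

```text
(no output)
```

View pics/ot.png

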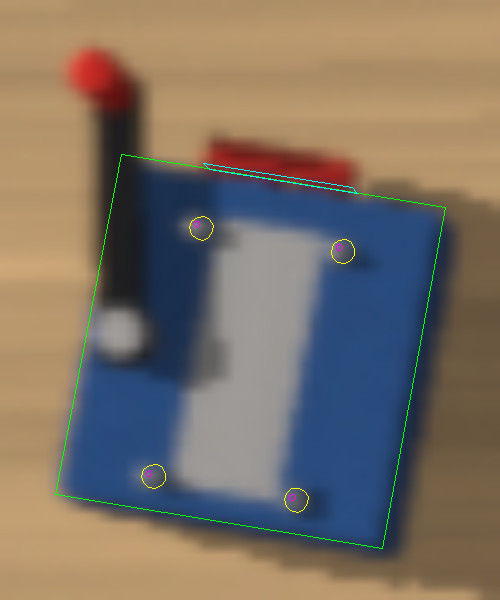

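View pics/os.png

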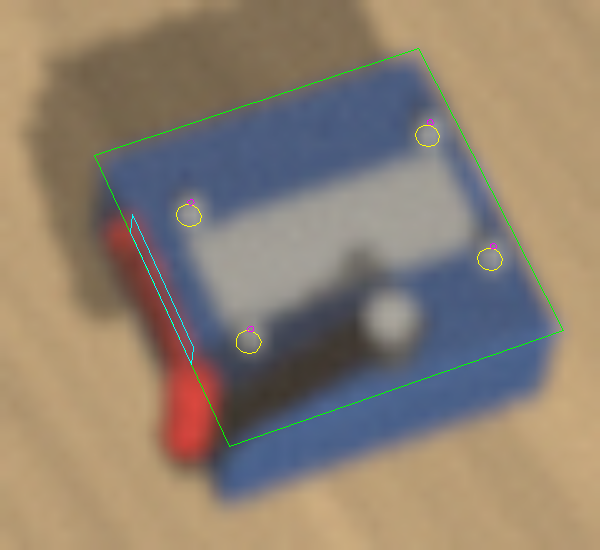

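Request:
{"method": "jog_arm", "body": {
  "motion": [
    {"tx":0.0025,"ty":0.006,"tz":0.0,"wx":-0.004,"wy":0.0,"wz":-0.011,"fingers":-1.0},
    {"tx":0.0025,"ty":0.006,"tz":0.0,"wx":0.0,"wy":0.0,"wz":0.0,"fingers":-1.0},
    {"tx":0.0,"ty":0.0,"tz":0.0,"wx":0.0,"wy":0.0,"wz":0.0,"fingers":-1.0},
    {"tx":0.0,"ty":0.0,"tz":0.0,"wx":0.0,"wy":0.0,"wz":0.0,"fingers":-1.0}
  ]
}}

```text
t: 12.8
tool_pos: [435.9, 281.2, 66.2]
tool_rot: [3.136, 0.005, 2.972]
contact_force: [0.2, 0.1, -1.4]
opening: 33.7
```

Request:
{"method": "jog_arm", "body": {
  "motion": [
    {"tx":0.001,"ty":-0.0025,"tz":0.003,"wx":0.003,"wy":0.003,"wz":0.0,"fingers":-1.0},
    {"tx":0.0,"ty":0.0,"tz":0.002,"wx":0.0,"wy":0.0,"wz":0.0,"fingers":-1.0},
    {"tx":0.0,"ty":0.0,"tz":0.0,"wx":0.0,"wy":0.0,"wz":0.0,"fingers":-1.0}
  ]
}}

```text
t: 13.1
tool_pos: [434.4, 279.1, 61.2]
tool_rot: [3.139, 0.002, 2.973]
contact_force: [0.1, 0.1, -1.5]
opening: 33.6
```

Request:
{"method": "jog_arm", "body": {
  "motion": [
    {"tx":0.0,"ty":-0.001,"tz":0.005,"wx":0.001,"wy":0.001,"wz":0.0,"fingers":-1.0},
    {"tx":0.0,"ty":0.0,"tz":0.004,"wx":0.0,"wy":0.0,"wz":0.0,"fingers":-1.0},
    {"tx":0.0,"ty":0.0,"tz":0.002,"wx":0.0,"wy":0.0,"wz":0.0,"fingers":-1.0},
    {"tx":0.0,"ty":0.0,"tz":0.0,"wx":0.0,"wy":0.0,"wz":0.0,"fingers":-1.0}
  ]
}}

```text
t: 13.5
tool_pos: [434.1, 277.5, 48.8]
tool_rot: [3.141, 0.0, 2.972]
contact_force: [-0.3, -1.0, -1.1]
opening: 33.9
```

```bash
python3 - <<'E'
from h import *
import pickle
s=sense(); print(s['tool_pos'],s['tool_rot'],s['contact_force'],s['opening'])
p=snapshot("scene"); crop(p,"s12.png",290,220,370,310,8)
t=snapshot("top"); crop(t,"t12.png",160,185,250,265,8)
pickle.dump({"scene":p,"top":t,"s":s},open("p12.pkl","wb"))
E
```

```text
[434.11065298 277.4961923   48.79590829] [3.14077408e+00 3.51671167e-04 2.97222649e+00] [-0.26066784 -1.00934254 -1.085703  ] 33.86394950532524
```

View pics/s12.png

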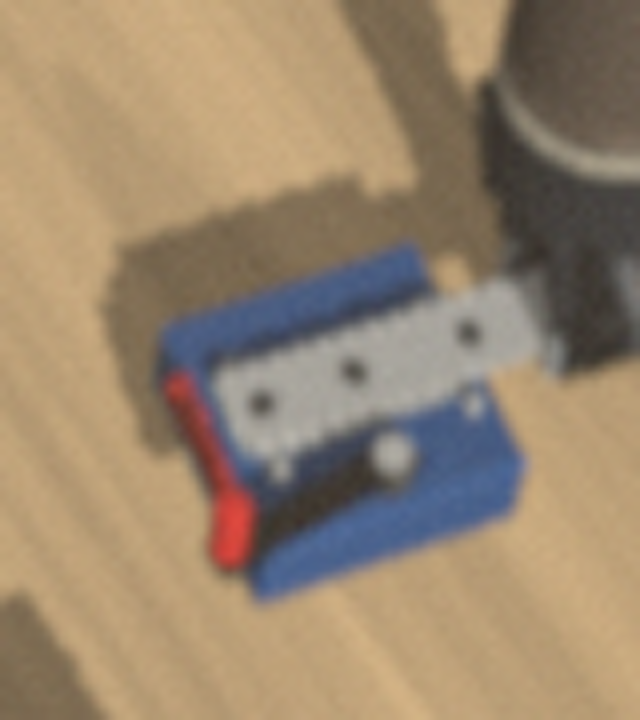

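View pics/t12.png

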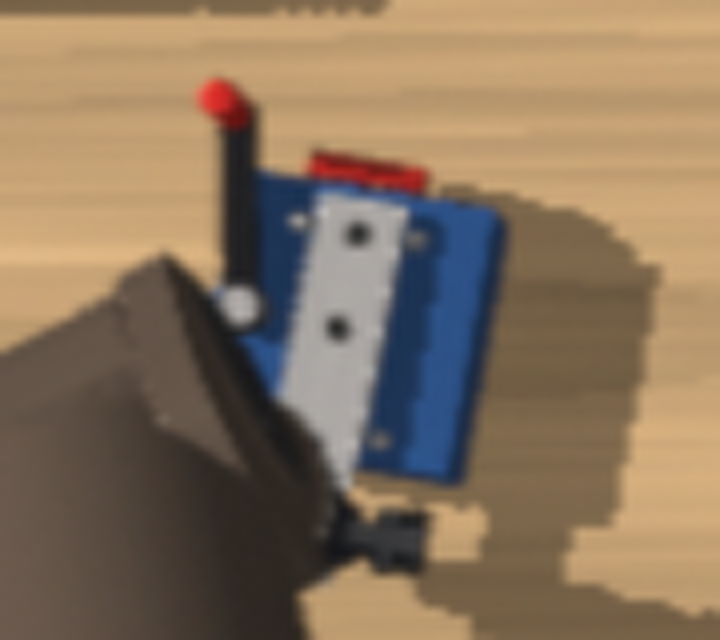

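```bash
python3 - <<'E'
from ov import *
d=pickle.load(open("p12.pkl","rb")); t=d["top"];s=d["scene"]
z=65
print("s",fitpose([(s,[[65,0,z],[25,0,z],[-25,0,z]],un((290,220),[[262,404],[353,371],[470,333]]))],[4.9,2.8,-.17]))
print("t",fitpose([(t,[[65,0,z],[25,0,z]],un((160,185),[[357,234],[337,328]]))],[4.9,2.8,-.17]))
T=d["s"]["tool_pos"];y=d["s"]["tool_rot"][2]-np.pi
print("kin",T[0]+61.5*np.cos(y),T[1]+61.5*np.sin(y),y)
for q in [(551,257.5,-.172)]:
    for n,b in(("top",-1.2),("scene",1.2)): print(n,((pj(d[n],frame(*q,[[10,24,57],[10,-24,57],[-74,24,57],[-74,-24,57]])+[0,b,0])-[(160,185),(290,220)][n=="scene"]+.5)*8-.5).round())
E
```

```text
s (array([ 4.94820131e+02,  2.68474860e+02, -1.70484460e-01]), array([[-0.01436416, -0.09589414],
       [ 0.17645926,  0.10092933],
       [-0.16250631, -0.00113031]]))
t (array([ 4.93955798e+02,  2.66504567e+02, -1.93631853e-01]), array([[ 0.00932138, -0.05021174],
       [-0.00929678,  0.04983674]]))
kin 494.73069880968256 267.1298986553866 -0.1693661683252694
top [[302. 220.]
 [416. 238.]
 [264. 419.]
 [378. 438.]]
scene [[280. 465.]
 [232. 364.]
 [474. 399.]
 [423. 300.]]
```

Request:
{"method": "jog_arm", "body": {
  "motion": [
    {"tx":0.0,"ty":0.0,"tz":0.003,"wx":0.0,"wy":0.0,"wz":0.002,"fingers":-1.0},
    {"tx":0.0,"ty":0.0,"tz":0.003,"wx":0.0,"wy":0.0,"wz":0.0,"fingers":-1.0},
    {"tx":0.0,"ty":0.0,"tz":0.002,"wx":0.0,"wy":0.0,"wz":0.0,"fingers":-1.0}
  ]
}}

```text
t: 13.9
tool_pos: [434.7, 277.9, 41.0]
tool_rot: [3.14, 0.001, 2.97]
contact_force: [-0.4, 0.7, -1.4]
opening: 33.5
```

Request:
{"method": "jog_arm", "body": {
  "motion": [
    {"tx":0.0,"ty":0.0,"tz":0.002,"wx":0.0,"wy":0.0,"wz":0.0,"fingers":-1.0},
    {"tx":0.0,"ty":0.0,"tz":0.001,"wx":0.0,"wy":0.0,"wz":0.0,"fingers":-1.0}
  ]
}}

```text
t: 14.1
tool_pos: [434.6, 277.9, 37.5]
tool_rot: [3.14, 0.001, 2.97]
contact_force: [-0.8, 0.2, -0.7]
opening: 33.9
```

Request:
{"method": "jog_arm", "body": {
  "motion": [
    {"tx":0.0,"ty":0.0,"tz":0.0008,"wx":0.0,"wy":0.0,"wz":0.0,"fingers":-1.0}
  ]
}}

```text
t: 14.2
tool_pos: [434.6, 278.0, 36.6]
tool_rot: [3.14, 0.001, 2.97]
contact_force: [0.1, -0.9, 1.7]
opening: 33.9
```

Request:
{"method": "jog_arm", "body": {
  "motion": [
    {"tx":-0.002,"ty":0.0,"tz":0.0,"wx":0.0,"wy":0.0,"wz":0.0,"fingers":-1.0},
    {"tx":-0.002,"ty":0.0,"tz":0.0,"wx":0.0,"wy":0.0,"wz":0.0,"fingers":-1.0}
  ]
}}

```text
t: 14.4
tool_pos: [438.4, 277.5, 36.7]
tool_rot: [3.14, 0.001, 2.971]
contact_force: [-0.5, -0.4, -0.0]
opening: 33.7
```

Request:
{"method": "jog_arm", "body": {
  "motion": [
    {"tx":-0.0015,"ty":0.0,"tz":0.0,"wx":0.0,"wy":0.0,"wz":0.0,"fingers":-1.0},
    {"tx":-0.001,"ty":0.0,"tz":0.0,"wx":0.0,"wy":0.0,"wz":0.0,"fingers":-1.0}
  ]
}}

```text
t: 14.6
tool_pos: [441.0, 277.0, 36.8]
tool_rot: [3.14, 0.001, 2.971]
contact_force: [-3.7, 0.7, -0.9]
opening: 33.5
```

Request:
{"method": "jog_arm", "body": {
  "motion": [
    {"tx":-0.001,"ty":0.0,"tz":0.0003,"wx":0.0,"wy":0.0,"wz":0.0,"fingers":-1.0}
  ]
}}

```text
t: 14.7
tool_pos: [441.1, 276.9, 36.5]
tool_rot: [3.14, -0.001, 2.971]
contact_force: [-6.3, 1.7, 8.0]
opening: 33.6
```

```bash
python3 - <<'E'
from h import *
import pickle
s=sense(); print(s['tool_pos'],s['tool_rot'],s['contact_force'],s['opening'])
p=snapshot("scene"); crop(p,"s13.png",290,220,370,310,8)
t=snapshot("top"); crop(t,"t13.png",160,185,250,265,8)
pickle.dump({"scene":p,"top":t,"s":s},open("p13.pkl","wb"))
E
```

```text
[441.06346534 276.90889952  36.50680125] [ 3.14019021e+00 -1.19358919e-03  2.97120199e+00] [-6.27105046  1.72167132  8.04843923] 33.57224417278289
```

View pics/s13.png

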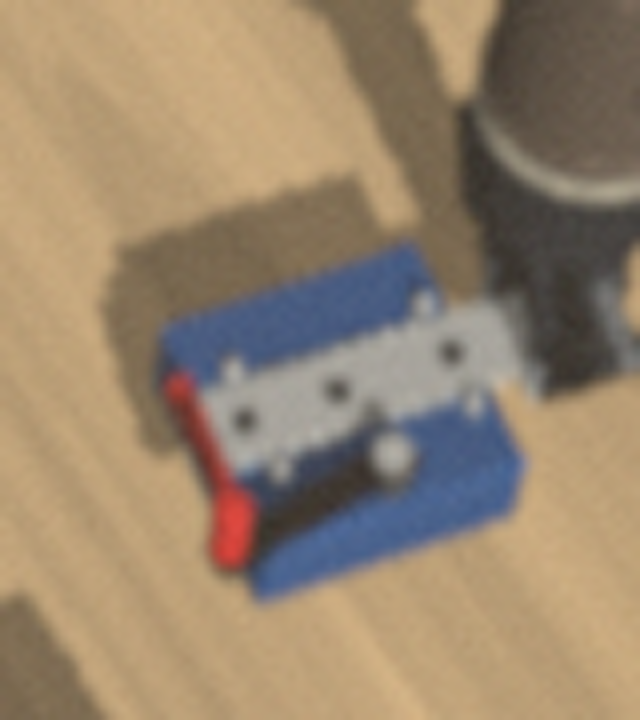

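View pics/t13.png

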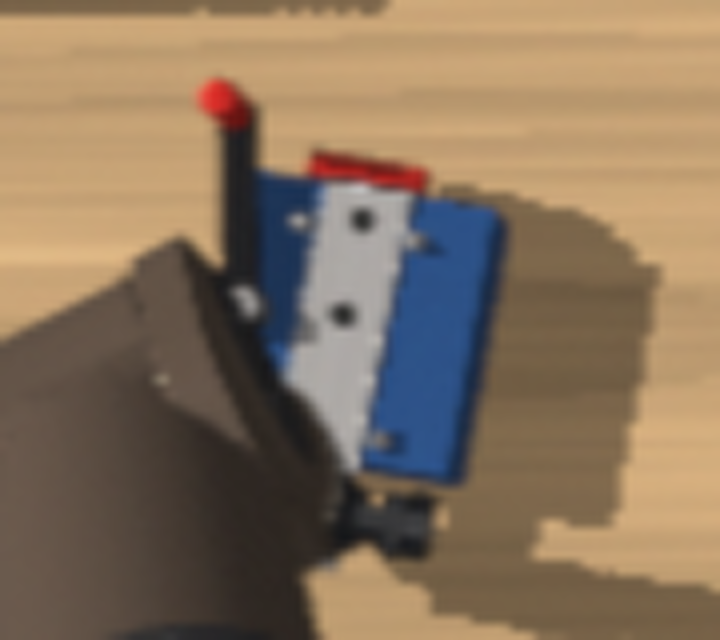

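Request:
{"method": "jog_arm", "body": {
  "motion": [
    {"tx":0.0,"ty":0.0,"tz":0.0,"wx":0.0,"wy":0.0,"wz":0.0,"fingers":-1.0},
    {"tx":0.0,"ty":0.0,"tz":0.0,"wx":0.0,"wy":0.0,"wz":0.0,"fingers":-1.0},
    {"tx":0.0,"ty":0.0,"tz":0.0,"wx":0.0,"wy":0.0,"wz":0.0,"fingers":-1.0},
    {"tx":0.0,"ty":0.0,"tz":0.0,"wx":0.0,"wy":0.0,"wz":0.0,"fingers":0.2},
    {"tx":0.0,"ty":0.0,"tz":0.0,"wx":0.0,"wy":0.0,"wz":0.0,"fingers":0.4},
    {"tx":0.0,"ty":0.0,"tz":0.0,"wx":0.0,"wy":0.0,"wz":0.0,"fingers":0.4},
    {"tx":0.0,"ty":0.0,"tz":0.0,"wx":0.0,"wy":0.0,"wz":0.0,"fingers":0.4}
  ]
}}

```text
t: 15.5
tool_pos: [442.6, 277.0, 36.9]
tool_rot: [3.139, 0.001, 2.971]
contact_force: [0.4, 0.4, -1.1]
opening: 59.6
```

Request:
{"method": "jog_arm", "body": {
  "motion": [
    {"tx":0.0,"ty":0.0,"tz":-0.01,"wx":0.0,"wy":0.0,"wz":0.0,"fingers":0.4},
    {"tx":0.0,"ty":0.0,"tz":-0.03,"wx":0.0,"wy":0.0,"wz":0.0,"fingers":0.4},
    {"tx":0.0,"ty":0.0,"tz":-0.04,"wx":0.0,"wy":0.0,"wz":0.0,"fingers":0.4},
    {"tx":0.01,"ty":0.0,"tz":-0.04,"wx":0.0,"wy":0.0,"wz":0.0,"fingers":-1.0},
    {"tx":0.03,"ty":0.0,"tz":-0.02,"wx":0.0,"wy":0.0,"wz":0.0,"fingers":-1.0},
    {"tx":0.03,"ty":0.0,"tz":0.0,"wx":0.0,"wy":0.0,"wz":0.0,"fingers":-1.0},
    {"tx":0.0,"ty":0.0,"tz":0.0,"wx":0.0,"wy":0.0,"wz":0.0,"fingers":-1.0}
  ]
}}

```text
t: 16.2
tool_pos: [372.8, 288.2, 186.4]
tool_rot: [3.137, 0.003, 2.967]
contact_force: [-0.5, -0.2, -0.3]
opening: 1.2
```

```bash
python3 - <<'E'
from h import *
import pickle
s=sense(); print(s['tool_pos'],s['tool_rot'],s['contact_force'],s['opening'])
p=snapshot("scene"); crop(p,"s14.png",290,220,370,310,8)
t=snapshot("top"); crop(t,"t14.png",160,185,250,265,8)
pickle.dump({"scene":p,"top":t,"s":s},open("p14.pkl","wb"))
E
```

```text
[372.84815921 288.2176731  186.39784625] [3.13700878e+00 2.60502534e-03 2.96670031e+00] [-0.45867798 -0.16196201 -0.25238686] 1.2083576874876314
```

View pics/s14.png

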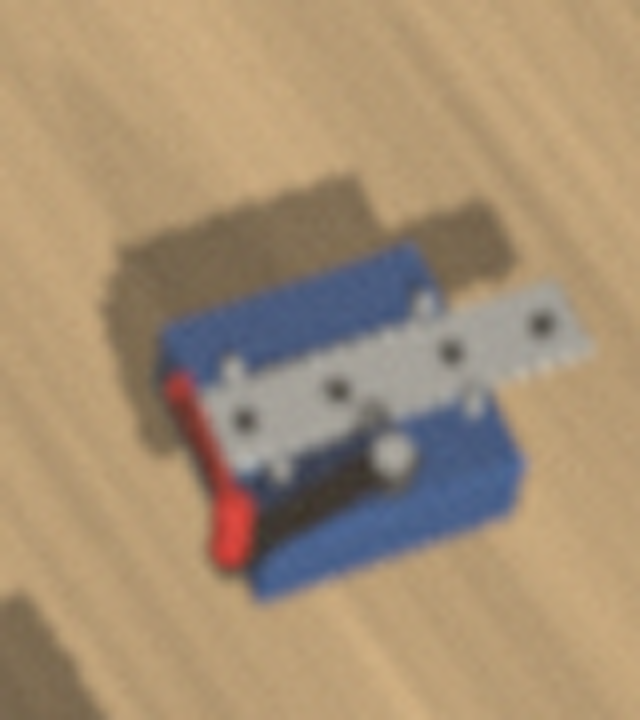

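View pics/t14.png

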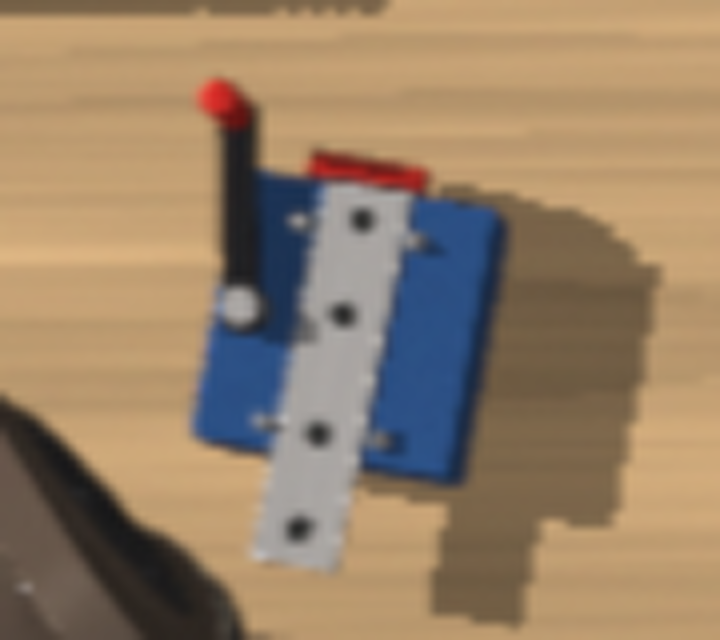

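Request:
{"method": "jog_arm", "body": {
  "motion": [
    {"tx":-0.03,"ty":0.008,"tz":0.0,"wx":0.004,"wy":0.002,"wz":0.0,"fingers":-0.15},
    {"tx":-0.04,"ty":0.01,"tz":0.0,"wx":0.0,"wy":0.0,"wz":0.0,"fingers":-0.15},
    {"tx":-0.04,"ty":0.01,"tz":0.0,"wx":0.0,"wy":0.0,"wz":0.0,"fingers":-0.15},
    {"tx":-0.04,"ty":0.01,"tz":0.0,"wx":0.0,"wy":0.0,"wz":0.0,"fingers":-0.15},
    {"tx":-0.04,"ty":0.01,"tz":0.01,"wx":0.0,"wy":0.0,"wz":0.0,"fingers":-0.15},
    {"tx":-0.03,"ty":0.008,"tz":0.02,"wx":0.0,"wy":0.0,"wz":0.0,"fingers":-0.15},
    {"tx":0.0,"ty":0.0,"tz":0.0,"wx":0.0,"wy":0.0,"wz":0.0,"fingers":-0.15},
    {"tx":0.0,"ty":0.0,"tz":0.0,"wx":0.0,"wy":0.0,"wz":0.0,"fingers":-0.15}
  ]
}}

```text
t: 17.1
tool_pos: [617.8, 297.5, 152.1]
tool_rot: [-3.136, 0.004, 2.961]
contact_force: [0.6, -0.3, 0.6]
opening: 36.1
```

Request:
{"method": "jog_arm", "body": {
  "motion": [
    {"tx":0.006,"ty":0.003,"tz":0.005,"wx":-0.003,"wy":0.002,"wz":0.0,"fingers":-0.15},
    {"tx":0.006,"ty":0.002,"tz":0.005,"wx":0.0,"wy":0.0,"wz":0.0,"fingers":-0.15},
    {"tx":0.0,"ty":0.0,"tz":0.005,"wx":0.0,"wy":0.0,"wz":0.0,"fingers":-0.15},
    {"tx":0.0,"ty":0.0,"tz":0.0,"wx":0.0,"wy":0.0,"wz":0.0,"fingers":-0.15}
  ]
}}

```text
t: 17.5
tool_pos: [603.8, 305.1, 136.6]
tool_rot: [-3.14, 0.001, 2.962]
contact_force: [0.1, -0.4, -0.8]
opening: 36.4
```

```bash
python3 - <<'E'
from h import *
import pickle
s=sense(); print(s['tool_pos'],s['tool_rot'],s['contact_force'],s['opening'],s['q'])
p=snapshot("scene"); crop(p,"s15.png",290,220,370,310,8)
t=snapshot("top"); crop(t,"t15.png",160,185,250,265,8)
E
```

```text
[603.82376207 305.10356834 136.64760212] [-3.13968038e+00  6.94771490e-04  2.96207226e+00] [ 0.05943916 -0.441325   -0.81605592] 36.365206846556525 [-0.73740269  0.60914077  0.3013723   1.55967025 -0.20038672  1.00408525
  1.01221161]
```

View pics/s15.png

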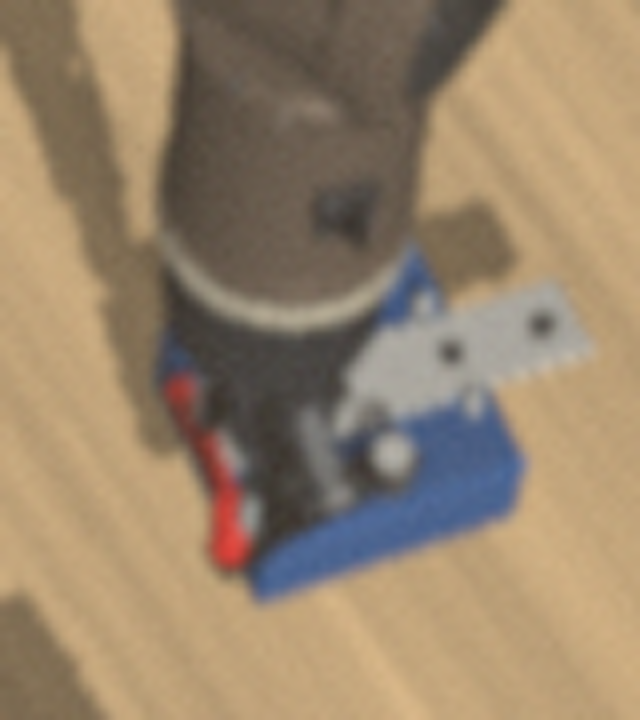

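View pics/t15.png

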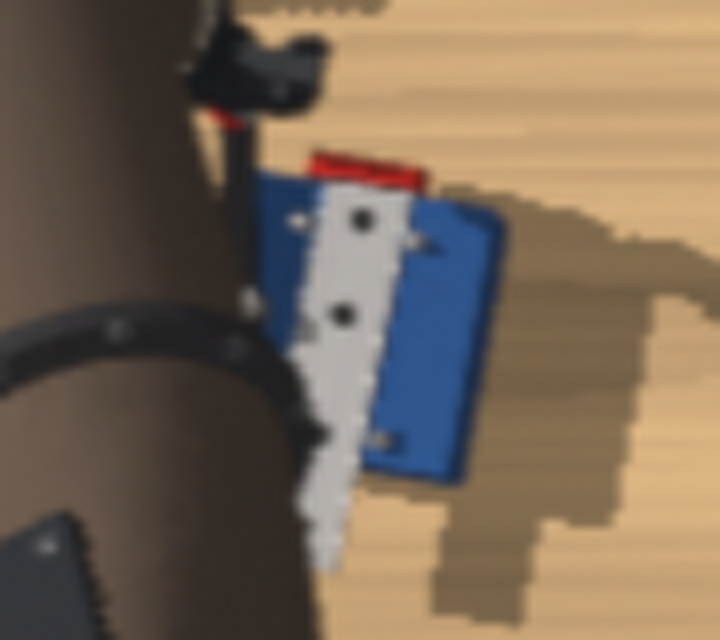

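```bash
python3 - <<'E'
from h import *
import pickle
ps=pickle.load(open("p14.pkl","rb"))
T=np.array([603.8,305.1,136.6]); y=np.array([.18,.984,0])
for z in(136.6,145):
  X=np.array([T,T+18*y,T-18*y,T+33*y,T-33*y]); X[:,2]=z
  print(z,((pj(ps["scene"],X)-(290,220)+.5)*8-.5).round().tolist())
print(((pj(ps["scene"],[[607,305,110],[607,305,72]])-(290,220)+.5)*8).round())
E
```

```text
136.6 [[245.0, 466.0], [263.0, 508.0], [226.0, 425.0], [279.0, 543.0], [211.0, 392.0]]
145 [[246.0, 456.0], [265.0, 498.0], [227.0, 415.0], [281.0, 533.0], [212.0, 381.0]]
[[233. 503.]
 [226. 547.]]
```

Request:
{"method": "jog_arm", "body": {
  "motion": [
    {"tx":-0.002,"ty":0.0,"tz":0.012,"wx":0.0,"wy":0.0,"wz":0.0,"fingers":-0.15},
    {"tx":0.0,"ty":0.0,"tz":0.01,"wx":0.0,"wy":0.0,"wz":0.0,"fingers":-0.15},
    {"tx":0.0,"ty":0.0,"tz":0.005,"wx":0.0,"wy":0.0,"wz":0.0,"fingers":-0.15},
    {"tx":0.0,"ty":0.0,"tz":0.003,"wx":0.0,"wy":0.0,"wz":0.0,"fingers":-0.15}
  ]
}}

```text
t: 18.0
tool_pos: [607.2, 305.0, 105.8]
tool_rot: [-3.141, 0.003, 2.962]
contact_force: [-0.5, -0.5, -0.4]
opening: 36.2
```

Request:
{"method": "jog_arm", "body": {
  "motion": [
    {"tx":0.0,"ty":0.0,"tz":0.006,"wx":0.0,"wy":0.0,"wz":0.0,"fingers":-0.15},
    {"tx":0.0,"ty":0.0,"tz":0.006,"wx":0.0,"wy":0.0,"wz":0.0,"fingers":-0.15},
    {"tx":0.0,"ty":0.0,"tz":0.006,"wx":0.0,"wy":0.0,"wz":0.0,"fingers":-0.15},
    {"tx":0.0,"ty":0.0,"tz":0.004,"wx":0.0,"wy":0.0,"wz":0.0,"fingers":-0.15},
    {"tx":0.0,"ty":0.0,"tz":0.0,"wx":0.0,"wy":0.0,"wz":0.0,"fingers":-0.15}
  ]
}}

```text
t: 18.5
tool_pos: [607.0, 304.6, 80.8]
tool_rot: [-3.14, 0.002, 2.962]
contact_force: [0.6, 0.7, 0.3]
opening: 36.6
```

```bash
python3 - <<'E'
from h import *
s=sense(); print(s['tool_pos'],s['tool_rot'],s['contact_force'],s['opening'])
p=snapshot("scene"); crop(p,"s16.png",290,220,370,310,8)
E
```

```text
[606.98195028 304.58511077  80.82233338] [-3.14043812e+00  2.05673935e-03  2.96173478e+00] [0.61598691 0.66770694 0.32291849] 36.625749269028205
```

View pics/s16.png

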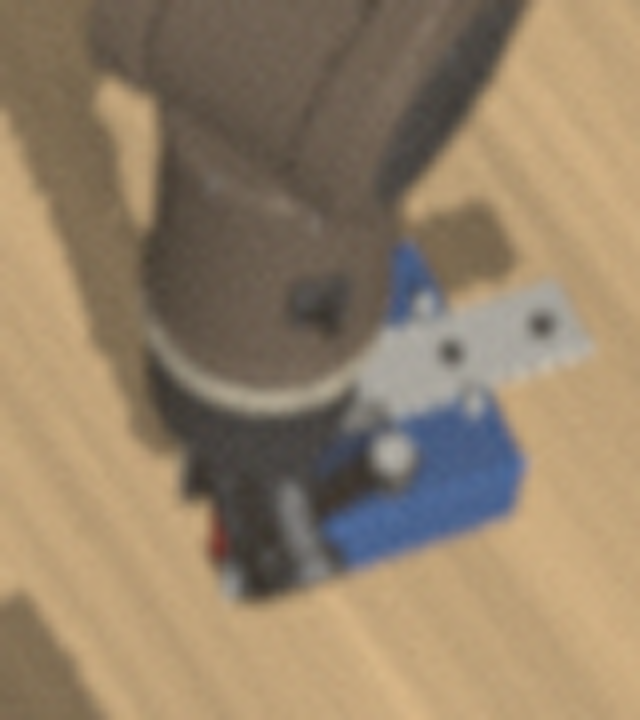

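Request:
{"method": "jog_arm", "body": {
  "motion": [
    {"tx":0.0,"ty":0.0,"tz":0.0,"wx":0.0,"wy":0.0,"wz":-0.1,"fingers":-0.15},
    {"tx":0.0,"ty":0.0,"tz":0.0,"wx":0.0,"wy":0.0,"wz":-0.1,"fingers":-0.15},
    {"tx":0.0,"ty":-0.007,"tz":0.0,"wx":0.0,"wy":0.0,"wz":0.09,"fingers":-0.15},
    {"tx":0.0004,"ty":-0.007,"tz":0.0,"wx":0.0,"wy":0.0,"wz":0.09,"fingers":-0.15},
    {"tx":0.0004,"ty":-0.007,"tz":0.0,"wx":0.0,"wy":0.0,"wz":0.09,"fingers":-0.15}
  ]
}}

```text
t: 19.05
tool_pos: [605.9, 285.4, 82.7]
tool_rot: [3.139, 0.004, 2.895]
contact_force: [1.2, 0.8, -1.0]
opening: 36.1
```

```bash
cat > arc.py <<'E'
from h import *
s=sense(); T=s['tool_pos']; P=np.array([528.3,302.1])
d=T[:2]-P; phi=np.arctan2(d[1],d[0]); print("r",np.hypot(*d).round(1),"joint-equiv",(phi+.172+np.pi/2).round(3),"yaw err",((s['tool_rot'][2]-np.pi-phi+np.pi)%(2*np.pi)-np.pi).round(3),"z",T[2].round(1),s['contact_force'].round(1),s['tool_rot'].round(3),s['q'].round(2),s['opening'])
E
python3 arc.py
```

```text
r 79.3 joint-equiv 1.531 yaw err -0.035 z 82.7 [ 1.2  0.8 -1. ] [3.139 0.004 2.895] [-0.71  0.66  0.3   1.63 -0.23  0.89  1.  ] 36.086861355900844
```

Request:
{"method": "jog_arm", "body": {
  "motion": [
    {"tx":0.0,"ty":-0.008,"tz":0.001,"wx":0.0,"wy":0.002,"wz":0.1,"fingers":-0.15},
    {"tx":0.0004,"ty":-0.008,"tz":0.001,"wx":0.0,"wy":0.001,"wz":0.1,"fingers":-0.15},
    {"tx":0.0004,"ty":-0.008,"tz":0.0,"wx":0.0,"wy":0.0,"wz":0.1,"fingers":-0.15},
    {"tx":0.0004,"ty":-0.008,"tz":0.0,"wx":0.0,"wy":0.0,"wz":0.1,"fingers":-0.15}
  ]
}}

```text
t: 19.45
tool_pos: [593.9, 257.1, 82.7]
tool_rot: [3.133, 0.001, 2.478]
contact_force: [0.8, 1.3, -0.5]
opening: 36.2
```

```bash
python3 arc.py; python3 - <<'E'
from h import *
p=snapshot("scene"); crop(p,"s17.png",290,220,370,310,8)
E
```

```text
r 79.6 joint-equiv 1.142 yaw err -0.062 z 82.7 [ 0.8  1.3 -0.5] [3.133e+00 1.000e-03 2.478e+00] [-0.76  0.64  0.41  1.7  -0.32  0.86  0.7 ] 36.200541979247035
```

View pics/s17.png

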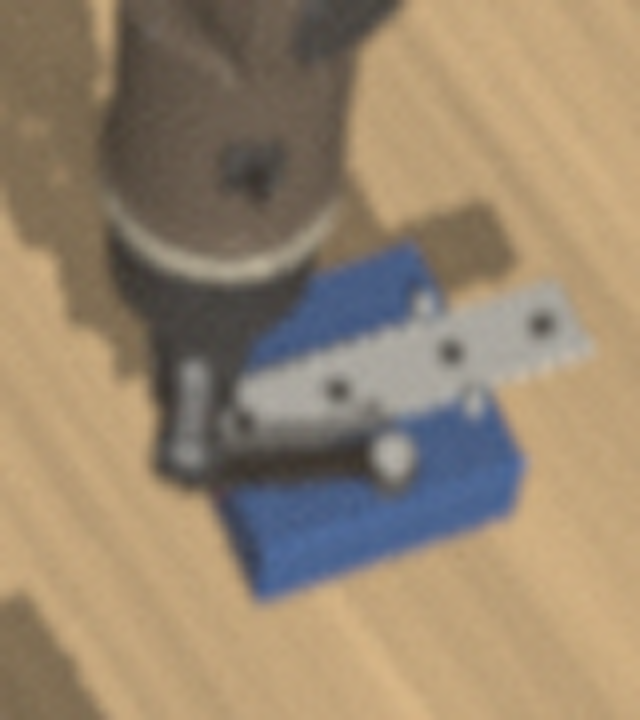

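Request:
{"method": "jog_arm", "body": {
  "motion": [
    {"tx":0.0,"ty":-0.008,"tz":0.001,"wx":0.004,"wy":0.0,"wz":0.08,"fingers":-0.15},
    {"tx":0.0004,"ty":-0.008,"tz":0.0,"wx":0.003,"wy":0.0,"wz":0.09,"fingers":-0.15},
    {"tx":0.0004,"ty":-0.008,"tz":0.0,"wx":0.0,"wy":0.0,"wz":0.09,"fingers":-0.15},
    {"tx":0.0004,"ty":-0.008,"tz":0.0,"wx":0.0,"wy":0.0,"wz":0.09,"fingers":-0.15}
  ]
}}

```text
t: 19.9
tool_pos: [571.7, 235.7, 83.5]
tool_rot: [3.136, 0.001, 2.118]
contact_force: [0.9, 0.1, -0.9]
opening: 36.3
```

```bash
python3 arc.py
```

```text
r 79.4 joint-equiv 0.751 yaw err -0.031 z 83.5 [ 0.9  0.1 -0.9] [3.136e+00 1.000e-03 2.118e+00] [-0.82  0.61  0.51  1.78 -0.39  0.84  0.42] 36.26243077049194
```

Request:
{"method": "jog_arm", "body": {
  "motion": [
    {"tx":0.0,"ty":-0.008,"tz":0.001,"wx":0.004,"wy":0.0,"wz":0.09,"fingers":-0.15},
    {"tx":0.0003,"ty":-0.008,"tz":0.001,"wx":0.0,"wy":0.0,"wz":0.09,"fingers":-0.15},
    {"tx":0.0003,"ty":-0.008,"tz":0.0,"wx":0.0,"wy":0.0,"wz":0.09,"fingers":-0.15},
    {"tx":0.0003,"ty":-0.008,"tz":0.0,"wx":0.0,"wy":0.0,"wz":0.09,"fingers":-0.15},
    {"tx":0.0003,"ty":-0.007,"tz":0.0,"wx":0.0,"wy":0.0,"wz":0.08,"fingers":-0.15}
  ]
}}

```text
t: 20.4
tool_pos: [537.4, 223.5, 83.8]
tool_rot: [3.133, -0.002, 1.671]
contact_force: [0.9, -0.8, -0.7]
opening: 36.6
```

```bash
python3 arc.py; python3 - <<'E'
from h import *
p=snapshot("scene"); crop(p,"s18.png",290,220,370,310,8)
E
```

```text
r 79.1 joint-equiv 0.287 yaw err -0.015 z 83.8 [ 0.9 -0.8 -0.7] [ 3.133e+00 -2.000e-03  1.671e+00] [-0.93  0.59  0.64  1.88 -0.48  0.81  0.07] 36.618260737642736
```

View pics/s18.png

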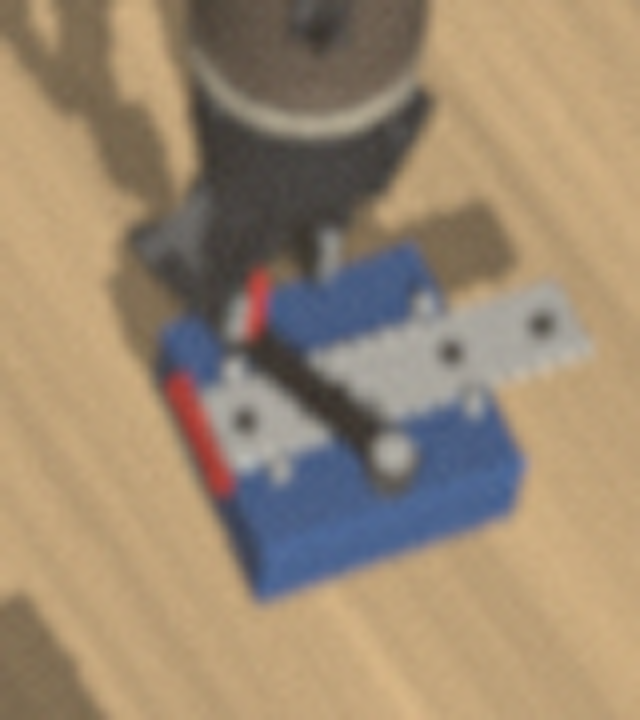

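Request:
{"method": "jog_arm", "body": {
  "motion": [
    {"tx":0.0,"ty":-0.007,"tz":0.001,"wx":0.004,"wy":0.0,"wz":0.08,"fingers":-0.15},
    {"tx":0.0003,"ty":-0.007,"tz":0.001,"wx":0.002,"wy":0.0,"wz":0.08,"fingers":-0.15},
    {"tx":0.0003,"ty":-0.006,"tz":0.0,"wx":0.0,"wy":0.0,"wz":0.07,"fingers":-0.15}
  ]
}}

```text
t: 20.75
tool_pos: [518.2, 224.5, 82.8]
tool_rot: [3.138, -0.005, 1.44]
contact_force: [0.8, -0.2, -0.1]
opening: 36.3
```

```bash
python3 arc.py
```

```text
r 78.2 joint-equiv 0.043 yaw err -0.002 z 82.8 [ 0.8 -0.2 -0.1] [ 3.138 -0.005  1.44 ] [-0.99  0.59  0.71  1.93 -0.53  0.81 -0.12] 36.273107322560286
```

Request:
{"method": "jog_arm", "body": {
  "motion": [
    {"tx":0.0,"ty":-0.004,"tz":0.0,"wx":0.0,"wy":0.0,"wz":0.03,"fingers":-0.15},
    {"tx":0.0,"ty":-0.003,"tz":0.0,"wx":0.0,"wy":0.0,"wz":0.0,"fingers":-0.15},
    {"tx":0.0,"ty":-0.002,"tz":0.0,"wx":0.0,"wy":0.0,"wz":0.0,"fingers":-0.15}
  ]
}}

```text
t: 21.05
tool_pos: [509.7, 226.5, 83.3]
tool_rot: [3.137, -0.005, 1.416]
contact_force: [1.0, 0.5, -0.7]
opening: 36.5
```

```bash
python3 arc.py
```

```text
r 77.8 joint-equiv -0.069 yaw err 0.086 z 83.3 [ 1.   0.5 -0.7] [ 3.137 -0.005  1.416] [-1.01  0.58  0.72  1.95 -0.53  0.8  -0.15] 36.52950090500635
```

Request:
{"method": "jog_arm", "body": {
  "motion": [
    {"tx":0.0,"ty":-0.002,"tz":0.0,"wx":0.0,"wy":0.0,"wz":0.0,"fingers":-0.15},
    {"tx":0.0,"ty":-0.0015,"tz":0.0,"wx":0.0,"wy":0.0,"wz":0.0,"fingers":-0.15}
  ]
}}

```text
t: 21.25
tool_pos: [506.4, 227.2, 83.5]
tool_rot: [3.136, -0.005, 1.419]
contact_force: [0.9, -0.0, -0.1]
opening: 36.3
```

```bash
python3 arc.py;  python3 - <<'E'
from h import *
p=snapshot("scene"); crop(p,"s19.png",290,220,370,310,8)
E
```

```text
r 78.1 joint-equiv -0.112 yaw err 0.133 z 83.5 [ 0.9 -0.  -0.1] [ 3.136 -0.005  1.419] [-1.02  0.58  0.72  1.95 -0.53  0.8  -0.15] 36.275304771547376
```

View pics/s19.png

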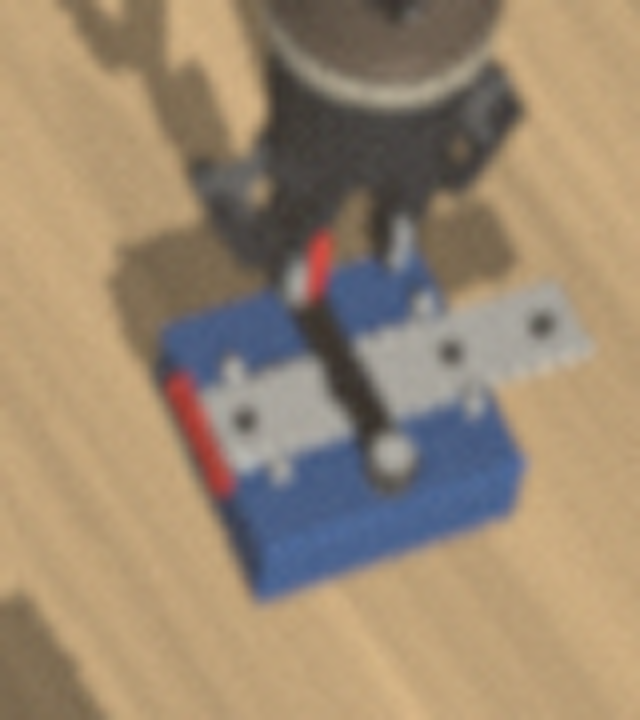

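Request:
{"method": "jog_arm", "body": {
  "motion": [
    {"tx":0.0,"ty":-0.002,"tz":0.0,"wx":0.0,"wy":0.0,"wz":0.0,"fingers":-0.15},
    {"tx":0.0,"ty":-0.0015,"tz":0.0,"wx":0.0,"wy":0.0,"wz":0.0,"fingers":-0.15}
  ]
}}

```text
t: 21.5
tool_pos: [503.0, 227.7, 83.5]
tool_rot: [3.136, -0.005, 1.42]
contact_force: [4.8, -1.2, -1.6]
opening: 36.6
```

Request:
{"method": "jog_arm", "body": {
  "motion": [
    {"tx":0.0,"ty":-0.0015,"tz":0.0,"wx":0.0,"wy":0.0,"wz":0.0,"fingers":-0.15}
  ]
}}

```text
t: 21.6
tool_pos: [502.9, 227.7, 83.8]
tool_rot: [3.133, -0.006, 1.419]
contact_force: [9.8, -1.0, -9.4]
opening: 36.2
```

Request:
{"method": "jog_arm", "body": {
  "motion": [
    {"tx":0.0,"ty":0.0,"tz":0.0,"wx":0.0,"wy":0.0,"wz":0.0,"fingers":-0.15},
    {"tx":0.0,"ty":0.003,"tz":0.0,"wx":0.0,"wy":0.0,"wz":0.0,"fingers":0.2},
    {"tx":0.0,"ty":0.003,"tz":0.0,"wx":0.0,"wy":0.0,"wz":0.0,"fingers":0.2},
    {"tx":0.0,"ty":0.0,"tz":0.0,"wx":0.0,"wy":0.0,"wz":0.0,"fingers":0.2}
  ]
}}

```text
t: 22.0
tool_pos: [508.8, 227.0, 83.7]
tool_rot: [3.134, -0.006, 1.42]
contact_force: [0.2, 0.0, -0.3]
opening: 51.0
```

Request:
{"method": "jog_arm", "body": {
  "motion": [
    {"tx":0.0,"ty":0.0,"tz":-0.01,"wx":0.0,"wy":0.0,"wz":0.0,"fingers":0.2},
    {"tx":0.0,"ty":0.0,"tz":-0.03,"wx":0.0,"wy":0.0,"wz":0.0,"fingers":0.2},
    {"tx":0.0,"ty":0.0,"tz":-0.04,"wx":0.0,"wy":0.0,"wz":0.0,"fingers":0.2},
    {"tx":-0.02,"ty":0.0,"tz":-0.04,"wx":0.0,"wy":0.0,"wz":0.0,"fingers":0.2},
    {"tx":-0.04,"ty":-0.02,"tz":0.0,"wx":0.0,"wy":0.0,"wz":0.0,"fingers":0.2},
    {"tx":-0.04,"ty":-0.03,"tz":0.0,"wx":0.0,"wy":0.0,"wz":0.0,"fingers":0.2},
    {"tx":-0.04,"ty":-0.03,"tz":0.0,"wx":0.0,"wy":0.0,"wz":0.0,"fingers":0.2},
    {"tx":-0.02,"ty":0.0,"tz":0.0,"wx":0.0,"wy":0.0,"wz":0.0,"fingers":0.2},
    {"tx":0.0,"ty":0.0,"tz":0.0,"wx":0.0,"wy":0.0,"wz":0.0,"fingers":0.2}
  ]
}}

```text
t: 22.9
tool_pos: [401.7, 75.4, 209.9]
tool_rot: [3.135, -0.009, 1.421]
contact_force: [-0.0, 1.0, 0.1]
opening: 50.8
```

```bash
python3 - <<'E'
from h import *
import pickle
s=sense(); print(s['t'],s['tool_pos'],s['contact_force'])
p=snapshot("scene"); crop(p,"s20.png",290,220,370,310,8); cv2.imwrite("pics/sF.png",p["img"])
t=snapshot("top"); crop(t,"t20.png",160,185,250,265,8); cv2.imwrite("pics/tF.png",t["img"])
pickle.dump({"scene":p,"top":t,"s":s},open("p20.pkl","wb"))
E
```

```text
22.9 [401.70505381  75.43429234 209.8567198 ] [-0.04267452  0.98047878  0.0721843 ]
```

View pics/s20.png

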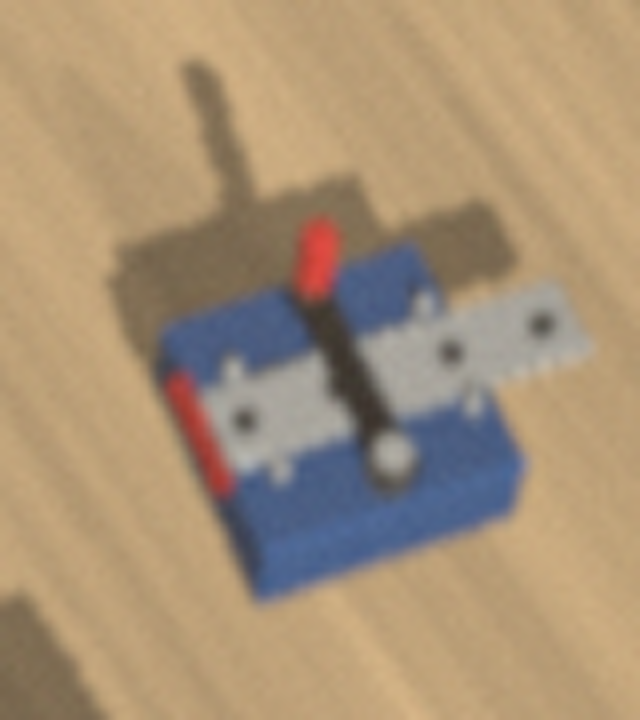

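View pics/t20.png

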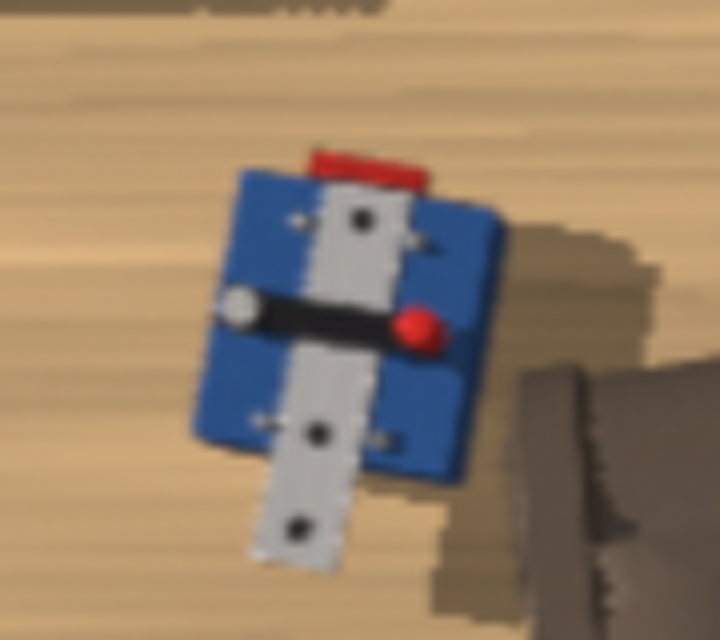

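View pics/tF.png

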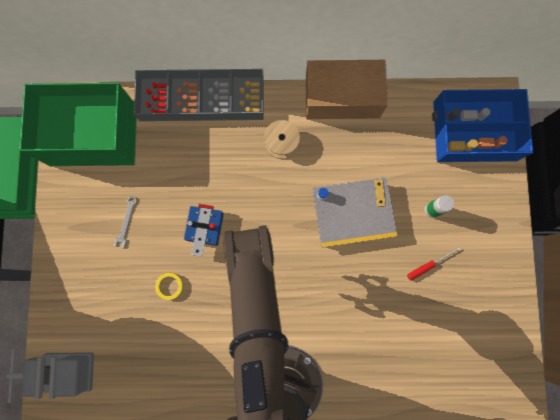

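```bash
python3 - <<'E'
from ov import *
d=pickle.load(open("p20.pkl","rb")); t=d["top"];s=d["scene"]
kt=bp(t,un((160,185),[[417,327]]),110)[0]+[0,1.2,0]; ks=bp(s,un((290,220),[[321,232]]),108)[0]-[0,1.2,0]
for k in(kt,ks): v=k[:2]-[528.3,302.1]; print(k.round(1),np.hypot(*v).round(1),(np.arctan2(v[1],v[0])+.172+np.pi/2).round(3))
z=53
h=un((160,185),[[361,220],[318,433],[298,529]]); q,r=fitpose([(t,[[65,0,z],[-25,0,z],[-65,0,z]],h)],[5,2.66,-.17]); print(q-[0,-1.2,0],r.round(2).tolist())
h=un((290,220),[[245,420],[451,352],[542,324]]); q,r=fitpose([(s,[[65,0,z],[-25,0,z],[-65,0,z]],h)],[5,2.66,-.17]); print(q-[0,1.2,0],r.round(2).tolist())
print("nest 501.7 266.1 -.172")
E
```

```text
[513.3 223.6 110. ] 79.9 -0.017
[512.5 221.9 108. ] 81.8 -0.023
[ 5.01195368e+02  2.67472389e+02 -1.85090215e-01] [[0.01, 0.03], [-0.04, 0.0], [0.03, -0.03]]
[ 5.00888703e+02  2.66132361e+02 -1.85171545e-01] [[-0.08, -0.0], [0.07, 0.09], [0.01, -0.09]]
nest 501.7 266.1 -.172
```

The strap is within about 1 mm of home and the clamp measures about -0.02 rad, so it's shut at its limit. Bystanders look unmoved, so I'm handing the job in.

```bash
python3 -c "
from plant import *
print(sign_off())"
```

```text
the job is handed in; nothing more can be done
None
```

I drew the strap along the riser until it stuck out about 50 mm. Then I gripped the overhanging end by its side edges and lifted it off level. I lowered it between the pins with the clamp open, slid it forward until it met the red stop (about 6 N), and let go on the bed. I then swung the clamp shut by its knob until it hit its limit (about 10 N), backed off, and handed the job in at about 23 s.

**Last checks:**
- **Strap:** the camera fits put its centre within about 1.5 mm of home. In the pictures it touches the stop and lies between all four pins.
- **Clamp:** it measured about -0.02 rad, which is shut within measurement error.
- **Bystanders:** by eye, none had moved in the final top picture; I did not measure them.
- **Disagreements:** the two cameras differed by about 2–3 mm sideways on the same object, so I corrected each by about 1.2 mm using the arm's own readings. They also put the strap's angle about 0.013 rad off my fixture estimate, against a limit of 0.07 rad. No check failed.

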